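# Change the batch on the spray turntable

## Robot

A 6-joint arm with a two-finger parallel gripper is mounted at the origin on the work surface. World frame = base frame: x ahead of the robot, y to its left, z up, the work surface at z = 0. Lengths are in m, angles in rad, forces in N, time in s.
With the tool pointing down it reaches from about 0.35 to 0.775 m from the base axis. Payload 5.5 kg.
Tool frame: the origin (TCP) lies at the very end of the fingers, on their centre line; the grasp point (between the pads) lies 19 mm behind it; z points along the fingers, y is the line along which they close (so a half turn about z gives the same grasp; the last joint's range is limited). The gripper opens to 85 mm and grips with 20 to 120 N. Pads are 22 mm wide; open, the fingers measure 114 mm over their backs; the gripper's body (76 mm by 85 mm) begins 54 mm behind the grasp point. The pads swing forward as they close: fully open they stand 13 mm farther back than shut.
Start: joints at [-1.446, 0.313, 0.046, 1.304, 0, 1.431], TCP at [0.15, -0.555, 0.231] pointing down, gripper open.
Joint ranges: [-2.76, 2.76], [-0.86, 1.69], [-1.03, 1.26], [-2.2, 2.34], [-1.47, 1.5], [-3.14, 3.14]. Speed limits (rad/s): [2.57, 2.57, 3.14, 3.14, 3.14, 3.14].

## Interface

Orientations are given as a unit quaternion [w, x, y, z].
In Python, from workcell import env, imaging, ticket gives the robot as it stands. The module is installed in compiled form; this text tells all that it offers.
- The arm moves only by the tool apply_moves, never from a script. Its argument "rows" is a list of rows, each an object with "xyz": the shift along the tool's x, y, z in mm, a list of three; "turn": the turn, a rotation vector about the tool's x, y, z in rad, a list of three; "grip": the opening, from 0 (shut) to 1 (fully open). A call has 1 to 12 rows; each row is the pose to reach, as a shift and turn from the pose commanded when the call began, along the tool's axes at that moment; what a row does not reach only later rows make up. A row lasts 1/12 s, in which the tool goes at most 41.7 mm and 7.16 degrees, less where a joint would pass 70% of its speed; a pose out of reach is approached as far as the arm can. A call with a gripper value outside its range is refused whole. The fingers move at their own pace and stop on an object; "force" is the grip in N (left out, the last holds). Time passes only in rows, so rows that repeat a pose let the fingers close. It gives the time, the measured TCP pose, the force, the opening and the grip force at its end, in the units of the state.
- env.get_state(): the state, without advancing time (a new reading comes with each control period).
- imaging.read_camera(name): name is "side" or "top"; returns a dict with "color" (480x640x3 uint8, blue, green, red), "z_map" (480x640 float32, m along the optical axis (not along the pixel's ray), 0 where there is no reading), "camera_matrix" (3x3 intrinsics, pixels), "view" (4x4, takes a point from world to camera coordinates). Camera axes: x right, y down, z forward; pixel columns grow to the right and rows downward; lengths in m; the calibration is good to about 2 mm. A picture is of the moment at which its call begins.
- ticket.hand_in(): hands the job in; it is judged then, once.
The state is a dict: "clock": time; "joint_pos": joint angles; "qvel": joint speeds; "tau": joint torques, N m; "tcp_pos": TCP position; "orientation": TCP orientation; "wrist_force": force on the tool from outside, world axes, zero at the start; "ft_torque": the same for the moment, N m; "finger_gap": finger opening in m; "grip_force": force on a finger pad.
Only numpy, scipy, OpenCV 4.12 (cv2) and the standard library are available. Lean on these libraries where they do the work, as an engineer would, in place of code of your own. Each camera call takes 0.05 s, during which the arm holds its last target. There are 200 camera calls.

## Task

Change the batch on the spray turntable: first turn it by its pegs until the red pointer is at the green loading mark, and move the blue sealed casting from its centre post onto the narrow wooden drying ledge. Then, with the pointer still at green, lay every white casting that is on the table on its own narrow batten on the turntable, and finally turn the turntable until the red pointer is at the yellow spraying mark. Each casting must lie level, lengthwise along the top of its batten or ledge and centred on it; leave the wash bottle, mixing cup and jar where they stand.

Things in the scene. Friction and masses are not known exactly. Their poses are not given: they have to be found in the camera images.
- cast0: white plaster casting: plain square bar 110 x 40 x 40 mm, about 0.2 kg. Origin at its centre, x along its 110 mm length; all four long faces are equivalent. Starts lying on the table; may be absent
- cast1: white plaster casting: plain square bar 110 x 40 x 40 mm, about 0.2 kg. Origin at its centre, x along its 110 mm length; all four long faces are equivalent. Starts lying on the table; may be absent
- cast2: white plaster casting: plain square bar 110 x 40 x 40 mm, about 0.2 kg. Origin at its centre, x along its 110 mm length; all four long faces are equivalent. Starts lying on the table; may be absent
- sealed: blue sealed casting from the last batch, same bar 110 x 40 x 40 mm, about 0.2 kg, origin at its centre, x along its length; starts lying on the round wooden centre post of the turntable (36 mm diameter, top 100 mm above the table, turns with the plate)
- batten0_top (a point): centre of the top face of wooden batten 0 fixed on the turntable; the batten is a narrow upright block, top face 70 mm (its x) by 24 mm (its y), standing 45 mm above the turntable plate (top 90 mm above the table), set tangentially 75 mm from the turntable's axis; z up. Turns with the plate. A casting lying on it has its centre 20 mm above this point
- batten1_top (a point): centre of the top face of wooden batten 1 fixed on the turntable; the batten is a narrow upright block, top face 70 mm (its x) by 24 mm (its y), standing 45 mm above the turntable plate (top 90 mm above the table), set tangentially 75 mm from the turntable's axis; z up. Turns with the plate. A casting lying on it has its centre 20 mm above this point
- batten2_top (a point): centre of the top face of wooden batten 2 fixed on the turntable; the batten is a narrow upright block, top face 70 mm (its x) by 24 mm (its y), standing 45 mm above the turntable plate (top 90 mm above the table), set tangentially 75 mm from the turntable's axis; z up. Turns with the plate. A casting lying on it has its centre 20 mm above this point
- peg0 (a point): centre of the top of the RED push peg, upright, 16 mm diameter, 80 mm tall, top 125 mm above the table, fixed on the turntable plate 125 mm from its axis; the three pegs stand 120 degrees apart, midway between the battens
- peg1 (a point): centre of the top of a black push peg, upright, 16 mm diameter, 80 mm tall, top 125 mm above the table, fixed on the turntable plate 125 mm from its axis; the three pegs stand 120 degrees apart, midway between the battens
- peg2 (a point): centre of the top of a black push peg, upright, 16 mm diameter, 80 mm tall, top 125 mm above the table, fixed on the turntable plate 125 mm from its axis; the three pegs stand 120 degrees apart, midway between the battens
- pointer (a point): point on the plate's rim at the red line that runs out past the red peg (140 mm from the axis, 45 mm above the table); turns with the plate
- load_mark (a point): point on the same 140 mm rim circle at the GREEN loading mark, a green tab 34 mm wide with a black centre line, fixed, sticking out from under the plate; the pointer is at the mark when these two points coincide in plan
- spray_mark (a point): the same for the YELLOW spraying mark; it lies 2.0 rad counter-clockwise (seen from above) of the green mark
- foot: fixed foot of the turntable; origin on the turntable's vertical axis, at the table top. The aluminium plate is 280 mm in diameter, top 45 mm above the table; its two tabs reach 185 mm from the axis, 22 mm high
- wheel (a joint): turntable angle, rad, grows counter-clockwise seen from above; 0 = red pointer at the yellow mark, -2.0 (or 4.28) = at the green mark. It turns endlessly and freely, with light friction (about 1 N at a peg), and stays where it is left
- ledge_top (a point): centre of the top face of the wooden drying ledge, which stands loose on the table on a heavy steel foot (0.95 kg in all): a narrow upright board, top face 70 mm (its x) by 24 mm (its y), 120 mm above the table, on a square foot 100 x 100 x 16 mm; z up. A casting lying on it has its centre 20 mm above this point
- ledge: the same drying ledge, origin at the centre of the underside of its foot, x along the ledge
- washbottle: bystander: grey bottle with blue cap, radius 30 mm, 170 mm tall, origin at the centre of its underside
- mixcup: bystander: white open cup, radius 42 mm, 100 mm tall, origin at the centre of its underside
- jar: bystander: white jar with yellow cap, radius 40 mm, 100 mm tall, origin at the centre of its underside
There are look-alikes about, which are no part of the job. Leave any orange look-alike of the cast0 alone.

How it is judged:
On the way, in this order (a step that is already met when the one before it is completed fails the run):
1. the red pointer is at the green loading mark and the blue casting lies on the drying ledge, released (horizontal distance between pointer and load_mark below 0.012 m and x of sealed in the frame of ledge_top between -0.02 and 0.02 m and y of sealed in the frame of ledge_top between -0.011 and 0.011 m and z of sealed in the frame of ledge_top between 0.014 and 0.026 m and angle between the x axis of sealed and the x axis of ledge_top, either way round below 0.2 rad and contact force between the fingers and sealed below 0.1 N), for 0.3 s.
2. every white casting lies on a batten, released, with the pointer still at the green mark (((x of cast0 in the frame of batten0_top between -0.02 and 0.02 m and y of cast0 in the frame of batten0_top between -0.011 and 0.011 m and z of cast0 in the frame of batten0_top between 0.014 and 0.026 m and angle between the x axis of cast0 and the x axis of batten0_top, either way round below 0.2 rad) or (x of cast0 in the frame of batten1_top between -0.02 and 0.02 m and y of cast0 in the frame of batten1_top between -0.011 and 0.011 m and z of cast0 in the frame of batten1_top between 0.014 and 0.026 m and angle between the x axis of cast0 and the x axis of batten1_top, either way round below 0.2 rad) or (x of cast0 in the frame of batten2_top between -0.02 and 0.02 m and y of cast0 in the frame of batten2_top between -0.011 and 0.011 m and z of cast0 in the frame of batten2_top between 0.014 and 0.026 m and angle between the x axis of cast0 and the x axis of batten2_top, either way round below 0.2 rad)) and ((x of cast1 in the frame of batten0_top between -0.02 and 0.02 m and y of cast1 in the frame of batten0_top between -0.011 and 0.011 m and z of cast1 in the frame of batten0_top between 0.014 and 0.026 m and angle between the x axis of cast1 and the x axis of batten0_top, either way round below 0.2 rad) or (x of cast1 in the frame of batten1_top between -0.02 and 0.02 m and y of cast1 in the frame of batten1_top between -0.011 and 0.011 m and z of cast1 in the frame of batten1_top between 0.014 and 0.026 m and angle between the x axis of cast1 and the x axis of batten1_top, either way round below 0.2 rad) or (x of cast1 in the frame of batten2_top between -0.02 and 0.02 m and y of cast1 in the frame of batten2_top between -0.011 and 0.011 m and z of cast1 in the frame of batten2_top between 0.014 and 0.026 m and angle between the x axis of cast1 and the x axis of batten2_top, either way round below 0.2 rad)) and ((x of cast2 in the frame of batten0_top between -0.02 and 0.02 m and y of cast2 in the frame of batten0_top between -0.011 and 0.011 m and z of cast2 in the frame of batten0_top between 0.014 and 0.026 m and angle between the x axis of cast2 and the x axis of batten0_top, either way round below 0.2 rad) or (x of cast2 in the frame of batten1_top between -0.02 and 0.02 m and y of cast2 in the frame of batten1_top between -0.011 and 0.011 m and z of cast2 in the frame of batten1_top between 0.014 and 0.026 m and angle between the x axis of cast2 and the x axis of batten1_top, either way round below 0.2 rad) or (x of cast2 in the frame of batten2_top between -0.02 and 0.02 m and y of cast2 in the frame of batten2_top between -0.011 and 0.011 m and z of cast2 in the frame of batten2_top between 0.014 and 0.026 m and angle between the x axis of cast2 and the x axis of batten2_top, either way round below 0.2 rad)) and horizontal distance between pointer and load_mark below 0.012 m and contact force between the fingers and cast0 below 0.1 N and contact force between the fingers and cast1 below 0.1 N and contact force between the fingers and cast2 below 0.1 N), for 0.3 s.
3. the red pointer is at the yellow spraying mark with every white casting on its batten (((x of cast0 in the frame of batten0_top between -0.02 and 0.02 m and y of cast0 in the frame of batten0_top between -0.011 and 0.011 m and z of cast0 in the frame of batten0_top between 0.014 and 0.026 m and angle between the x axis of cast0 and the x axis of batten0_top, either way round below 0.2 rad) or (x of cast0 in the frame of batten1_top between -0.02 and 0.02 m and y of cast0 in the frame of batten1_top between -0.011 and 0.011 m and z of cast0 in the frame of batten1_top between 0.014 and 0.026 m and angle between the x axis of cast0 and the x axis of batten1_top, either way round below 0.2 rad) or (x of cast0 in the frame of batten2_top between -0.02 and 0.02 m and y of cast0 in the frame of batten2_top between -0.011 and 0.011 m and z of cast0 in the frame of batten2_top between 0.014 and 0.026 m and angle between the x axis of cast0 and the x axis of batten2_top, either way round below 0.2 rad)) and ((x of cast1 in the frame of batten0_top between -0.02 and 0.02 m and y of cast1 in the frame of batten0_top between -0.011 and 0.011 m and z of cast1 in the frame of batten0_top between 0.014 and 0.026 m and angle between the x axis of cast1 and the x axis of batten0_top, either way round below 0.2 rad) or (x of cast1 in the frame of batten1_top between -0.02 and 0.02 m and y of cast1 in the frame of batten1_top between -0.011 and 0.011 m and z of cast1 in the frame of batten1_top between 0.014 and 0.026 m and angle between the x axis of cast1 and the x axis of batten1_top, either way round below 0.2 rad) or (x of cast1 in the frame of batten2_top between -0.02 and 0.02 m and y of cast1 in the frame of batten2_top between -0.011 and 0.011 m and z of cast1 in the frame of batten2_top between 0.014 and 0.026 m and angle between the x axis of cast1 and the x axis of batten2_top, either way round below 0.2 rad)) and ((x of cast2 in the frame of batten0_top between -0.02 and 0.02 m and y of cast2 in the frame of batten0_top between -0.011 and 0.011 m and z of cast2 in the frame of batten0_top between 0.014 and 0.026 m and angle between the x axis of cast2 and the x axis of batten0_top, either way round below 0.2 rad) or (x of cast2 in the frame of batten1_top between -0.02 and 0.02 m and y of cast2 in the frame of batten1_top between -0.011 and 0.011 m and z of cast2 in the frame of batten1_top between 0.014 and 0.026 m and angle between the x axis of cast2 and the x axis of batten1_top, either way round below 0.2 rad) or (x of cast2 in the frame of batten2_top between -0.02 and 0.02 m and y of cast2 in the frame of batten2_top between -0.011 and 0.011 m and z of cast2 in the frame of batten2_top between 0.014 and 0.026 m and angle between the x axis of cast2 and the x axis of batten2_top, either way round below 0.2 rad)) and horizontal distance between pointer and spray_mark below 0.012 m), for 0.3 s.
At the end, for the whole second after the job is handed in: pointer within 12 mm of the yellow mark; each white casting on a batten and the blue one on the ledge: centre within 20 mm lengthwise and 11 mm crosswise of the support's centre, 14 to 26 mm above its top, length within 0.2 rad of the support's; all released and at rest (all of step 3 and x of sealed in the frame of ledge_top between -0.02 and 0.02 m and y of sealed in the frame of ledge_top between -0.011 and 0.011 m and z of sealed in the frame of ledge_top between 0.014 and 0.026 m and angle between the x axis of sealed and the x axis of ledge_top, either way round below 0.2 rad and velocity of joint wheel between -0.05 and 0.05 rad/s and linear speed of each of cast0, cast1, cast2, sealed below 0.02 m/s); the robot touches nothing.
It fails at once if the wash bottle, mixing cup or jar is moved more than 50 mm (distance of any of washbottle, mixcup, jar from where it was at the start of the episode above 0.05 m).
Of cast0, cast1, cast2 only 2 to 3 are there at a start; the rules pass over those that are not, and their reading is None.
At some moment in a run one of ledge may be knocked a few centimetres aside while the robot is not near it.
Once in a run the grip may slacken for a moment while it holds something.
It also fails if it takes over 210 s, if anything falls off the work surface, if the arm or the gripper's body presses on something with over 40 N, if the wrist force passes 120 N, or if a joint passes its speed limit or range.

## Working session

There is one attempt and no reset: what is moved stays moved. The work goes in short steps, Python scripts to look and compute and a tool call to move; the robot and the scene stay as the last step left them, time stands still between calls to the robot, and variables do not carry over. Pictures are saved under pics/ and viewed, at most 14 in all, crops included, and the job is handed in when it is done.

Besides the shell and the picture viewer there is one more tool, called as name(argument=value, ...), one argument or row to a line, values as JSON. apply_moves: Moves the arm, as the interface text tells. Its arguments: {"type":"object","properties":{"rows":{"type":"array"},"force":{"type":"number"}},"required":["rows"]}

```bash
mkdir -p pics
cat > h.py <<'E'
import numpy as np, cv2
from workcell import env, imaging, ticket
def cam(n,save=None):
    d=imaging.read_camera(n)
    if save: cv2.imwrite('pics/'+save,d['color'])
    return d
def world(d,uv,z=None):
    """pixels -> world; on plane z, or by depth map"""
    K=d['camera_matrix'];V=d['view'];R=V[:3,:3];t=V[:3,3];c=-R.T@t
    out=[]
    for u,v in np.atleast_2d(uv):
        r=R.T@np.linalg.solve(K,[u,v,1.])
        s=(z-c[2])/r[2] if z is not None else d['z_map'][int(round(v)),int(round(u))]
        out.append(c+s*r)
    return np.array(out)
def cloud(d):
    K=d['camera_matrix'];V=d['view'];R=V[:3,:3];t=V[:3,3]
    v,u=np.mgrid[:480,:640]; z=d['z_map']
    p=np.stack([(u-K[0,2])/K[0,0]*z,(v-K[1,2])/K[1,1]*z,z],-1)
    return (p-t)@R
E
python3 - <<'E'
from h import *
for n in('top','side'):
    d=cam(n,n+'0.png'); V=d['view'];print(n,-V[:3,:3].T@V[:3,3],d['camera_matrix'][0,0],np.round(V[:3,:3],2).tolist(),(d['z_map']>0).mean())
print(env.get_state())
E
```

```text
top [ 0.39792701 -0.11954059  1.88209199] 620.6028448043293 [[-0.03, -1.0, -0.01], [-0.99, 0.03, -0.11], [0.11, 0.01, -0.99]] 0.995966796875
side [-0.04007794 -1.46799557  1.01910819] 590.6573777229477 [[0.9, -0.45, -0.02], [-0.25, -0.46, -0.85], [0.37, 0.77, -0.52]] 0.978994140625
{'clock': 0.1, 'joint_pos': array([-1.44560229e+00,  3.13966336e-01,  4.51015590e-02,  1.30356840e+00,
       -4.14196603e-06,  1.43120134e+00]), 'qvel': array([-0.00127687, -0.0026658 ,  0.00234808,  0.00032078,  0.00248286,
       -0.00179969]), 'tau': array([ 2.12255676e-03, -4.81725311e+01,  2.99242955e+01,  1.27545002e-02,
       -2.34092859e-04,  4.60382495e-06]), 'tcp_pos': array([ 0.1504179 , -0.55452406,  0.23047834]), 'orientation': array([-8.18418631e-04,  9.91248309e-01,  1.32008030e-01,  3.82206755e-06]), 'wrist_force': array([ 0.03922533, -0.26260968,  0.41272026]), 'ft_torque': array([-0.01126188, -0.02518679, -0.01219959]), 'grip_force': 0.0, 'finger_gap': 0.08513129574700913}
```

View pics/top0.png

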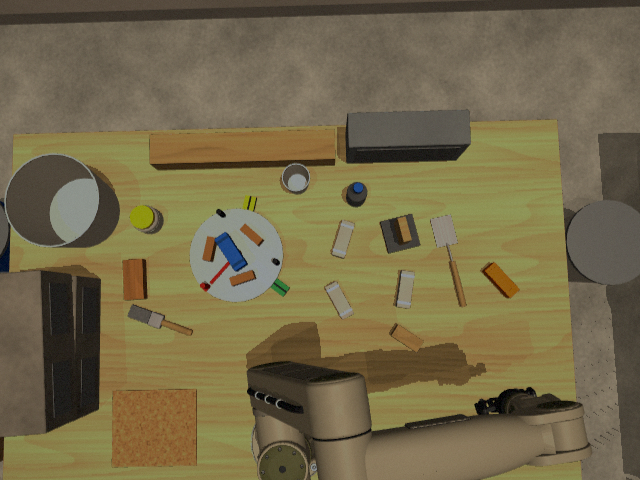

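View pics/side0.png

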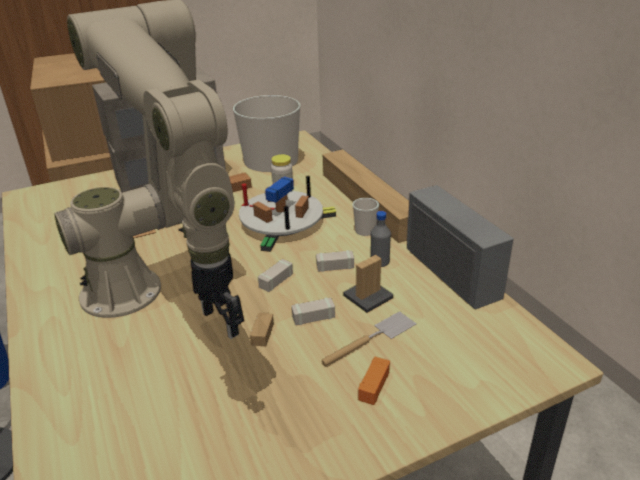

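Top view: white castings at (343,239), (339,299) and (405,289). The blue casting is at (231,252), the turntable centre near (236,255), the red pointer at (205,287), green mark (280,287), yellow mark (251,202), and the ledge at (402,231). The orange bar at (500,280) and wooden block at (406,337) are look-alikes.

```bash
cat >> h.py <<'E'
def rect(pts):
    (c,(w,h),a)=cv2.minAreaRect((pts*1000).astype(np.float32))
    if w<h: w,h,a=h,w,a+90
    return np.round([c[0],c[1],w,h,(a+90)%180-90],1)   # mm, deg of the long axis
def blobs(d,mask,z,minpx=8):
    """components of mask, back-projected on plane z"""
    n,l,s,c=cv2.connectedComponentsWithStats(mask.astype(np.uint8))
    for i in range(1,n):
        if s[i,4]>=minpx:
            v,u=np.nonzero(l==i); yield s[i,4],c[i].round(1),world(d,np.c_[u,v],z)[:,:2]
def slab(d,P,lo,hi,extra=True):
    return (P[...,2]>lo)&(P[...,2]<hi)&extra
def report(d=None):
    d=d or cam('top'); P=cloud(d); hsv=cv2.cvtColor(d['color'],cv2.COLOR_BGR2HSV); H,S,Vv=[hsv[...,i].astype(int) for i in range(3)]
    reg=(P[...,0]>.25)&(P[...,0]<.85)&(P[...,1]>-.6)&(P[...,1]<.4)
    def show(t,m,z,mn=8):
        for n,c,p in blobs(d,m&reg,z,mn): print(t,n,c,rect(p),'mean',(p.mean(0)*1000).round(1))
    show('white',(S<75)&(Vv>110)&slab(d,P,.030,.050),.04,60)
    show('blue',(H>100)&(H<125)&(S>120)&slab(d,P,.12,.16),.14,60)
    show('ledge',slab(d,P,.105,.13)&(H<30)&(S>60)&(Vv>60),.12,30)
    show('batten',slab(d,P,.08,.10)&(H<30)&(S>60),.09,30)
    show('red',((H<6)|(H>174))&(S>150)&(Vv>80),.045,5)
    show('redpegtop',((H<6)|(H>174))&(S>150)&(P[...,2]>.10),.125,3)
    show('blackpeg',(Vv<50)&(P[...,2]>.10)&(P[...,2]<.14),.125,3)
    show('green',(H>50)&(H<85)&(S>120),.022,15)
    show('yellow',(H>24)&(H<34)&(S>190),.022,15)
    show('plate',(S<60)&(Vv>120)&slab(d,P,.038,.055),.045,500)
E
python3 - <<'E'
from h import *
report()
E
```

```text
white 4576 [237.4 254.7] [553.  149.  275.4 275.1  88.5] mean [553.  144.7]
white 444 [342.8 238.4] [ 593.  -171.   107.7   39.8  -18.8] mean [ 593.1 -171. ]
white 448 [405.3 289.1] [ 438.3 -351.5  106.8   39.2  -10.4] mean [ 437.5 -351. ]
white 450 [339.  299.9] [ 410.8 -154.4  107.2   38.6   27.6] mean [ 410.8 -154.4]
blue 553 [230.3 251.3] [554.2 150.1 110.7  40.4  32.6] mean [554.4 150.1]
ledge 212 [404. 229.] [ 607.  -344.3   69.5   24.7   12.6] mean [ 607.  -344.3]
batten 1644 [242.  157.4] [836.4 122.3 547.2  30.6 -90. ] mean [836.2 120.8]
batten 189 [250.9 234.3] [607.5  97.2  71.6  23.8  47.5] mean [607.1  97.3]
batten 209 [208.4 248.5] [569.1 221.   70.1  25.9 -12.4] mean [568.7 221.5]
batten 205 [241.4 277.8] [480.8 125.7  70.9  24.7 -73. ] mean [481.1 126.4]
red 81 [219.4 272.4] [500.8 197.5  79.4   8.9 -42.4] mean [500.9 197.7]
red 29 [203.  286.1] [459.4 246.2  24.1  14.5  26.1] mean [461.8 246.7]
redpegtop 31 [203.2 285.5] [460.7 230.8  17.2  14.1  88.5] mean [460.8 230.3]
blackpeg 386 [402.3 153.4] [ 827.1 -354.9  334.5   26.4   86.8] mean [ 826.1 -347.4]
blackpeg 24 
[... 575 characters left out ...]
[397. 221.] [ 629.8 -324.5    5.8    0.    -2.2] mean [ 629.8 -324.5]
blackpeg 4 [399.8 231.8] [ 598.1 -330.4    5.7    2.8   -2.3] mean [ 598.7 -331.1]
blackpeg 24 [275.1 261. ] [524.7  24.2  14.3  11.4  88.5] mean [524.6  25.3]
blackpeg 3 [246. 263.] [521.2 108.1   5.7   0.   -0.7] mean [521.2 108.1]
green 150 [279.6 287. ] [454.   22.1  46.8  32.7  51.8] mean [454.   21.7]
yellow 59 [245.8 201.7] [715.2 119.9  40.3  13.2 -13.2] mean [715.  119.9]
yellow 66 [252.1 203.1] [709.6 101.1  40.7  15.5  -8.9] mean [710.3 100.7]
yellow 107 [149.1 216.6] [6.764e+02 4.131e+02 6.120e+01 2.130e+01 3.000e-01] mean [677.3 414.2]
plate 4598 [237.3 254.8] [554.1 148.  274.2 274.1  44.3] mean [552.2 144.2]
```

```bash
cat >> h.py <<'E'
from scipy.spatial.transform import Rotation as Ro
def down(a): return Ro.from_euler('z',a,degrees=True)*Ro.from_euler('x',180,degrees=True)
def plan(*wps):
    """world waypoints (x,y,z mm, yaw of tool x in deg) -> shift/turn from the present pose"""
    s=env.get_state(); q=s['orientation']; R=Ro.from_quat([*q[1:],q[0]]); p=s['tcp_pos']*1000
    print('now',p.round(1),'a',np.degrees(np.arctan2(*R.as_matrix()[[1,0],0])).round(1),'t',round(s['clock'],1),'gap',round(s['finger_gap'],4),'F',s['wrist_force'].round(1),'g',s['grip_force'])
    for w in wps:
        d=R.inv().apply(np.array(w[:3])-p); t=(R.inv()*down(w[3])).as_rotvec()
        print(w,'->',d.round(0).astype(int).tolist(),t.round(2).tolist())
E
python3 -c "
from h import *
plan((450,-250,231,70),(461,231,231,137),(461,231,165,137))"
```

```text
now [ 150.4 -554.6  230.6] a 15.2 t 0.1 gap 0.0854 F [ 0.  -0.4  0.8] g 0.0
(450, -250, 231, 70) -> [369, -216, 0] [-0.0, -0.0, -0.96]
(461, 231, 231, 137) -> [505, -677, 1] [-0.0, -0.0, -2.13]
(461, 231, 165, 137) -> [505, -677, 67] [-0.0, -0.0, -2.13]
```

apply_moves(
  rows=[
    {"xyz":[369,-216,0],"turn":[0,0,-0.96],"grip":0.5},
    {"xyz":[369,-216,0],"turn":[0,0,-0.96],"grip":0.5},
    {"xyz":[369,-216,0],"turn":[0,0,-0.96],"grip":0.5},
    {"xyz":[369,-216,0],"turn":[0,0,-0.96],"grip":0.5},
    {"xyz":[369,-216,0],"turn":[0,0,-0.96],"grip":0.5},
    {"xyz":[369,-216,0],"turn":[0,0,-0.96],"grip":0.5},
    {"xyz":[369,-216,0],"turn":[0,0,-0.96],"grip":0.5},
    {"xyz":[369,-216,0],"turn":[0,0,-0.96],"grip":0.5},
    {"xyz":[369,-216,0],"turn":[0,0,-0.96],"grip":0.5},
    {"xyz":[369,-216,0],"turn":[0,0,-0.96],"grip":0.5},
    {"xyz":[369,-216,0],"turn":[0,0,-0.96],"grip":0.5},
    {"xyz":[369,-216,0],"turn":[0,0,-0.96],"grip":0.5},
  ],
)

```text
clock: 1.15
tcp_pos: [0.4517, -0.2475, 0.231]
orientation: [-0.0, 0.817, 0.577, 0.0]
wrist_force: [-0.9, -0.7, 0.4]
finger_gap: 0.0428
grip_force: 0.0
```

```bash
python3 -c "
from h import *
plan((461,231,200,137))"
```

```text
now [ 451.7 -247.5  231. ] a 70.5 t 1.1 gap 0.0428 F [-0.9 -0.7  0.4] g 0.0
(461, 231, 200, 137) -> [454, -151, 31] [0.0, -0.0, -1.16]
```

apply_moves(
  rows=[
    {"xyz":[454,-151,31],"turn":[0,0,-1.16],"grip":0.5},
    {"xyz":[454,-151,31],"turn":[0,0,-1.16],"grip":0.5},
    {"xyz":[454,-151,31],"turn":[0,0,-1.16],"grip":0.5},
    {"xyz":[454,-151,31],"turn":[0,0,-1.16],"grip":0.5},
    {"xyz":[454,-151,31],"turn":[0,0,-1.16],"grip":0.5},
    {"xyz":[454,-151,31],"turn":[0,0,-1.16],"grip":0.5},
    {"xyz":[454,-151,31],"turn":[0,0,-1.16],"grip":0.5},
    {"xyz":[454,-151,31],"turn":[0,0,-1.16],"grip":0.5},
    {"xyz":[454,-151,31],"turn":[0,0,-1.16],"grip":0.5},
    {"xyz":[454,-151,31],"turn":[0,0,-1.16],"grip":0.5},
    {"xyz":[454,-151,31],"turn":[0,0,-1.16],"grip":0.5},
    {"xyz":[454,-151,31],"turn":[0,0,-1.16],"grip":0.5},
  ],
)

```text
clock: 2.15
tcp_pos: [0.4619, 0.2307, 0.1998]
orientation: [-0.0, 0.369, 0.93, 0.0]
wrist_force: [-0.1, -0.4, 0.4]
finger_gap: 0.0424
grip_force: 0.0
```

```bash
python3 -c "
from h import *
plan((461,231,92,137.3))"
```

```text
now [461.9 230.7 199.8] a 136.7 t 2.1 gap 0.0424 F [-0.1 -0.4  0.4] g 0.0
(461, 231, 92, 137.3) -> [1, 0, 108] [0.0, -0.0, -0.01]
```

apply_moves(
  rows=[
    {"xyz":[1,0,40],"turn":[0,0,-0.01],"grip":0.5},
    {"xyz":[1,0,75],"turn":[0,0,-0.01],"grip":0.5},
    {"xyz":[1,0,108],"turn":[0,0,-0.01],"grip":0.5},
    {"xyz":[1,0,108],"turn":[0,0,-0.01],"grip":0.28},
    {"xyz":[1,0,108],"turn":[0,0,-0.01],"grip":0.28},
    {"xyz":[1,0,108],"turn":[0,0,-0.01],"grip":0.28},
    {"xyz":[1,0,108],"turn":[0,0,-0.01],"grip":0.28},
  ],
  force=20,
)

```text
clock: 2.73
tcp_pos: [0.4634, 0.2289, 0.0947]
orientation: [0.002, 0.365, 0.931, 0.001]
wrist_force: [0.1, 0.1, -0.2]
finger_gap: 0.0241
grip_force: 0.0
```

apply_moves(
  rows=[
    {"xyz":[0,-9,0],"turn":[0,0,-0.07],"grip":0.28},
    {"xyz":[-1,-17,0],"turn":[0,0,-0.14],"grip":0.28},
    {"xyz":[-3,-26,0],"turn":[0,0,-0.21],"grip":0.28},
    {"xyz":[-5,-34,0],"turn":[0,0,-0.28],"grip":0.28},
    {"xyz":[-8,-43,0],"turn":[0,0,-0.35],"grip":0.28},
    {"xyz":[-11,-51,0],"turn":[0,0,-0.42],"grip":0.28},
    {"xyz":[-15,-59,0],"turn":[0,0,-0.49],"grip":0.28},
    {"xyz":[-19,-66,0],"turn":[0,0,-0.56],"grip":0.28},
    {"xyz":[-24,-73,0],"turn":[0,0,-0.63],"grip":0.28},
    {"xyz":[-29,-80,0],"turn":[0,0,-0.7],"grip":0.28},
    {"xyz":[-35,-87,0],"turn":[0,0,-0.77],"grip":0.28},
    {"xyz":[-41,-93,0],"turn":[0,0,-0.84],"grip":0.28},
  ],
)

```text
clock: 3.73
tcp_pos: [0.4304, 0.1327, 0.0949]
orientation: [0.003, -0.048, 0.999, 0.0]
wrist_force: [0.2, 0.6, -0.5]
finger_gap: 0.0239
grip_force: 0.6
```

Run:
```python
from h import *
c=np.array([552.5,147.5]);ph=[200,213,225,232.1]
plan(*[(*(c+125*np.array([np.cos(np.radians(f)),np.sin(np.radians(f))])).round(1),92,f) for f in ph])
```

```text
now [430.4 132.7  94.9] a -174.5 t 3.7 gap 0.0239 F [ 0.2  0.6 -0.5] g 0.5927945114672184
(np.float64(435.0), np.float64(104.7), 92, 200) -> [-2, -28, 3] [-0.0, 0.01, -0.25]
(np.float64(447.7), np.float64(79.4), 92, 213) -> [-12, -55, 3] [-0.0, 0.01, -0.48]
(np.float64(464.1), np.float64(59.1), 92, 225) -> [-26, -77, 3] [-0.0, 0.01, -0.69]
(np.float64(475.7), np.float64(48.9), 92, 232.1) -> [-37, -88, 3] [-0.0, 0.01, -0.81]
```

apply_moves(
  rows=[
    {"xyz":[-1,-14,0],"turn":[0,0,-0.12],"grip":0.28},
    {"xyz":[-2,-28,1],"turn":[0,0,-0.25],"grip":0.28},
    {"xyz":[-6,-42,2],"turn":[0,0,-0.37],"grip":0.28},
    {"xyz":[-12,-55,3],"turn":[0,0,-0.48],"grip":0.28},
    {"xyz":[-19,-66,3],"turn":[0,0,-0.58],"grip":0.28},
    {"xyz":[-26,-77,3],"turn":[0,0,-0.69],"grip":0.28},
    {"xyz":[-32,-83,3],"turn":[0,0,-0.76],"grip":0.28},
    {"xyz":[-37,-88,3],"turn":[0,0,-0.81],"grip":0.28},
    {"xyz":[-37,-88,3],"turn":[0,0,-0.81],"grip":0.1},
    {"xyz":[-37,-88,3],"turn":[0,0,-0.81],"grip":0.1},
    {"xyz":[-37,-88,3],"turn":[0,0,-0.81],"grip":0.1},
    {"xyz":[-37,-88,3],"turn":[0,0,-0.81],"grip":0.1},
  ],
)

```text
clock: 4.73
tcp_pos: [0.4751, 0.0482, 0.0917]
orientation: [0.002, -0.435, 0.9, -0.002]
wrist_force: [-0.1, -3.0, 6.2]
finger_gap: 0.0151
grip_force: 21.5
```

apply_moves(
  rows=[
    {"xyz":[0,0,0],"turn":[0,0,0],"grip":0.3},
    {"xyz":[0,0,0],"turn":[0,0,0],"grip":0.5},
    {"xyz":[0,0,0],"turn":[0,0,0],"grip":0.5},
    {"xyz":[0,0,-30],"turn":[0,0,0],"grip":0.5},
    {"xyz":[0,0,-65],"turn":[0,0,0],"grip":0.7},
    {"xyz":[0,0,-110],"turn":[0,0,0],"grip":1},
    {"xyz":[-120,-20,-140],"turn":[0,0,0],"grip":1},
    {"xyz":[-120,-20,-140],"turn":[0,0,0],"grip":1},
    {"xyz":[-120,-20,-140],"turn":[0,0,0],"grip":1},
    {"xyz":[-120,-20,-140],"turn":[0,0,0],"grip":1},
  ],
)

```text
clock: 5.57
tcp_pos: [0.5687, 0.1345, 0.2306]
orientation: [0.003, -0.438, 0.899, -0.0]
wrist_force: [0.4, -1.1, 0.0]
finger_gap: 0.0854
grip_force: 0.0
```

Run:
```python
from h import *
d=cam('top','top1.png'); report(d); plan()
```

```text
white 64 [231.7 214.1] [ 6.697e+02  1.610e+02  4.260e+01  2.110e+01 -6.000e-01] mean [675.3 160.4]
white 2177 [258.4 256.8] [543.9  82.5 273.1 143.  -10.1] mean [545.   81.9]
white 443 [342.7 238.4] [ 593.  -171.   107.7   39.8  -18.8] mean [ 593.  -170.8]
white 462 [405.4 289.1] [ 438.  -351.6  107.2   39.2  -10.7] mean [ 437.5 -351.2]
white 452 [339. 300.] [ 410.9 -154.6  107.8   38.9   27. ] mean [ 410.6 -154.3]
blue 341 [236.1 251.2] [552.4 140.7  92.2  40.6 -50.5] mean [554.2 133.6]
ledge 211 [404.1 228.9] [ 606.7 -344.5   70.2   24.6   12.9] mean [ 607.1 -344.3]
batten 1621 [241.8 157.4] [835.7 122.3 547.2  32.  -89.9] mean [836.1 121.4]
batten 31 [289.5 168. ] [799.2 -18.2  44.2  10.8 -57.3] mean [800.2 -19.2]
batten 201 [257.5 243.3] [580.   78.6  70.8  24.5  21.6] mean [580.1  78.6]
batten 127 [234.5 279.3] [476.7 147.7  49.6  23.8  82.8] mean [477.3 146.5]
red 105 [256.3 270. ] [508.2  90.7 100.1  12.8  48.5] mean [505.2  88.3]
red 14 [272.  281.5] [470.   42.2  12.2   8.2 -34.9] mean [470.   42.2]
redpegtop 27 [267.  278.5] [475.8  49.2  16.5  12.6  62.3] mean [475.7  49.3
[... 419 characters left out ...]
peg 3 [399. 228.] [ 609.5 -329.4    5.7    0.    -2.3] mean [ 609.5 -329.4]
blackpeg 9 [247.  249.8] [558.7 104.1  22.1   3.4 -54.3] mean [558.8 104.8]
blackpeg 35 [232.4 261.1] [528.3 145.6  60.4   5.1 -53.6] mean [527.7 146.7]
green 145 [279.6 287. ] [454.   21.6  46.2  32.2  51.9] mean [453.9  21.6]
yellow 58 [245.8 201.6] [715.5 119.8  39.7  13.2 -13.2] mean [715.4 119.8]
yellow 65 [252.  203.1] [709.9 100.9  40.9  14.2 -13.2] mean [710.1 100.9]
yellow 106 [149.1 216.4] [6.779e+02 4.131e+02 5.840e+01 2.130e+01 3.000e-01] mean [678.  414.3]
plate 2178 [258.3 257.4] [542.1  82.4 270.7 141.1 -11.3] mean [542.9  81.7]
now [566.  133.  229.4] a -128.1 t 5.6 gap 0.0854 F [-0.6 -0.4  0.2] g 0.0
```

View pics/top1.png

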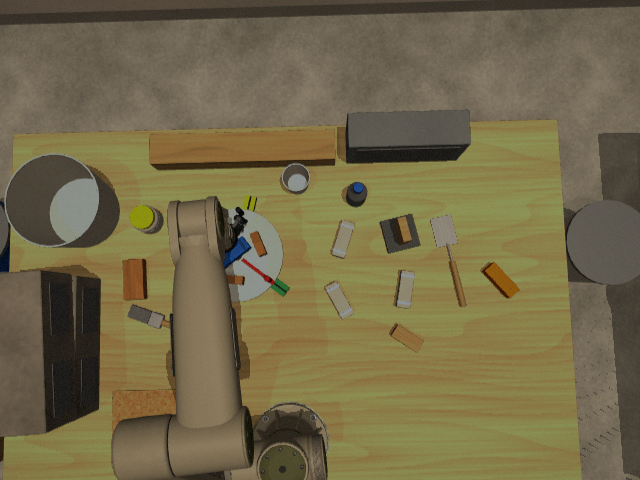

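Pointer (red line ends at about (275,283)) now meets the green tab (280,287). The blue bar lies at about (236,251), partly hidden by the arm. Next I grasp it.

```bash
python3 -c "
from h import *
plan((551,148.5,220,-52),(551,148.5,105,-52))"
```

```text
now [566.  133.  229.4] a -128.1 t 5.6 gap 0.0854 F [-0.6 -0.4  0.2] g 0.0
(551, 148.5, 220, -52) -> [-3, 21, 9] [-0.0, 0.0, -1.33]
(551, 148.5, 105, -52) -> [-3, 22, 124] [-0.0, 0.0, -1.33]
```

apply_moves(
  rows=[
    {"xyz":[-3,21,9],"turn":[0,0,-1.33],"grip":1},
    {"xyz":[-3,21,9],"turn":[0,0,-1.33],"grip":1},
    {"xyz":[-3,21,9],"turn":[0,0,-1.33],"grip":1},
    {"xyz":[-3,21,9],"turn":[0,0,-1.33],"grip":1},
    {"xyz":[-3,21,9],"turn":[0,0,-1.33],"grip":1},
    {"xyz":[-3,21,9],"turn":[0,0,-1.33],"grip":1},
    {"xyz":[-3,21,9],"turn":[0,0,-1.33],"grip":1},
    {"xyz":[-3,21,9],"turn":[0,0,-1.33],"grip":1},
    {"xyz":[-3,21,9],"turn":[0,0,-1.33],"grip":1},
    {"xyz":[-3,21,9],"turn":[0,0,-1.33],"grip":1},
    {"xyz":[-3,21,9],"turn":[0,0,-1.33],"grip":1},
    {"xyz":[-3,21,9],"turn":[0,0,-1.33],"grip":1},
  ],
)

```text
clock: 6.62
tcp_pos: [0.5473, 0.1454, 0.2197]
orientation: [0.001, 0.899, -0.438, -0.001]
wrist_force: [0.5, -0.5, -0.3]
finger_gap: 0.0856
grip_force: 0.0
```

```bash
python3 -c "
from h import *
plan((551,148.5,105,-52))"
```

```text
now [547.3 145.4 219.7] a -52.0 t 6.6 gap 0.0856 F [ 0.5 -0.5 -0.3] g 0.0
(551, 148.5, 105, -52) -> [0, -5, 115] [0.0, 0.0, 0.0]
```

apply_moves(
  rows=[
    {"xyz":[0,-5,40],"turn":[0,0,0],"grip":1},
    {"xyz":[0,-5,75],"turn":[0,0,0],"grip":1},
    {"xyz":[0,-5,100],"turn":[0,0,0],"grip":1},
    {"xyz":[0,-5,115],"turn":[0,0,0],"grip":1},
    {"xyz":[0,-5,115],"turn":[0,0,0],"grip":0.7},
    {"xyz":[0,-5,115],"turn":[0,0,0],"grip":0.3},
    {"xyz":[0,-5,115],"turn":[0,0,0],"grip":0.3},
    {"xyz":[0,-5,115],"turn":[0,0,0],"grip":0.3},
    {"xyz":[0,-5,115],"turn":[0,0,0],"grip":0.3},
  ],
  force=60,
)

```text
clock: 7.37
tcp_pos: [0.5538, 0.1491, 0.1072]
orientation: [-0.001, 0.898, -0.439, 0.001]
wrist_force: [-1.8, -1.1, 4.9]
finger_gap: 0.039
grip_force: 61.4
```

apply_moves(
  rows=[
    {"xyz":[0,0,-20],"turn":[0,0,0],"grip":0.3},
    {"xyz":[0,0,-50],"turn":[0,0,0],"grip":0.3},
    {"xyz":[0,0,-85],"turn":[0,0,0],"grip":0.3},
    {"xyz":[0,0,-110],"turn":[0,0,0],"grip":0.3},
    {"xyz":[0,0,-130],"turn":[0,0,0],"grip":0.3},
    {"xyz":[0,0,-130],"turn":[0,0,0],"grip":0.3},
  ],
)

```text
clock: 7.87
tcp_pos: [0.5551, 0.1494, 0.2411]
orientation: [-0.003, 0.899, -0.439, 0.004]
wrist_force: [0.6, 0.1, -2.0]
finger_gap: 0.0391
grip_force: 61.0
```

```bash
python3 -c "
from h import *
plan((560,-100,230,-110),(607,-344.4,230,-167.4))"
```

```text
now [555.1 149.4 241.1] a -52.1 t 7.9 gap 0.0391 F [ 0.6  0.1 -2. ] g 60.96862077713013
(560, -100, 230, -110) -> [200, 150, 11] [-0.01, -0.0, 1.01]
(607, -344.4, 230, -167.4) -> [421, 263, 11] [-0.01, 0.01, 2.01]
```

apply_moves(
  rows=[
    {"xyz":[15,12,11],"turn":[0,0,0.08],"grip":0.3},
    {"xyz":[35,28,11],"turn":[0,0,0.18],"grip":0.3},
    {"xyz":[58,45,11],"turn":[0,0,0.3],"grip":0.3},
    {"xyz":[81,63,11],"turn":[0,0,0.42],"grip":0.3},
    {"xyz":[104,80,11],"turn":[0,0,0.54],"grip":0.3},
    {"xyz":[127,97,11],"turn":[0,0,0.66],"grip":0.3},
    {"xyz":[150,114,11],"turn":[0,0,0.78],"grip":0.3},
    {"xyz":[170,129,11],"turn":[0,0,0.88],"grip":0.3},
    {"xyz":[188,142,11],"turn":[0,0,0.96],"grip":0.3},
    {"xyz":[200,150,11],"turn":[0,0,1.01],"grip":0.3},
    {"xyz":[200,150,11],"turn":[0,0,1.01],"grip":0.3},
  ],
  force=90,
)

```text
clock: 8.78
tcp_pos: [0.5571, -0.1038, 0.2233]
orientation: [-0.001, -0.572, 0.82, -0.0]
wrist_force: [0.1, 0.1, -2.4]
finger_gap: 0.039
grip_force: 93.8
```

```bash
python3 -c "
from h import *
plan((607,-344.4,225,-167.4))"
```

```text
now [ 557.1 -103.8  223.3] a -110.2 t 8.8 gap 0.039 F [ 0.1  0.1 -2.4] g 93.78369927406311
(607, -344.4, 225, -167.4) -> [208, -130, -2] [-0.0, -0.0, 1.0]
```

apply_moves(
  rows=[
    {"xyz":[15,-9,-2],"turn":[0,0,0.08],"grip":0.3},
    {"xyz":[35,-22,-2],"turn":[0,0,0.18],"grip":0.3},
    {"xyz":[60,-37,-2],"turn":[0,0,0.3],"grip":0.3},
    {"xyz":[85,-53,-2],"turn":[0,0,0.42],"grip":0.3},
    {"xyz":[110,-69,-2],"turn":[0,0,0.54],"grip":0.3},
    {"xyz":[135,-84,-2],"turn":[0,0,0.66],"grip":0.3},
    {"xyz":[160,-100,-2],"turn":[0,0,0.77],"grip":0.3},
    {"xyz":[180,-113,-2],"turn":[0,0,0.87],"grip":0.3},
    {"xyz":[196,-123,-2],"turn":[0,0,0.95],"grip":0.3},
    {"xyz":[208,-130,-2],"turn":[0,0,1.0],"grip":0.3},
    {"xyz":[208,-130,-2],"turn":[0,0,1.0],"grip":0.3},
  ],
)

```text
clock: 9.7
tcp_pos: [0.6087, -0.3429, 0.2245]
orientation: [-0.0, -0.11, 0.994, 0.0]
wrist_force: [0.1, 0.2, -1.7]
finger_gap: 0.0391
grip_force: 93.7
```

```bash
cat >> h.py <<'E'
def held(d=None):
    """blue in the top view, and points near its top"""
    d=d or cam('top'); P=cloud(d); hsv=cv2.cvtColor(d['color'],cv2.COLOR_BGR2HSV)
    m=(hsv[...,0]>100)&(hsv[...,0]<125)&(hsv[...,1]>120)&(P[...,2]>.08)&(P[...,1]>-.6)&(P[...,0]>.25)
    n,l,s,c=cv2.connectedComponentsWithStats(m.astype(np.uint8))
    for i in range(1,n):
        if s[i,4]>20: q=P[l==i]; z=np.median(q[:,2]); print('blue',s[i,4],'z',z.round(4),rect(q[abs(q[:,2]-z)<.01][:,:2]))
E
python3 - <<'E'
from h import *
d=cam('top','top2.png'); held(d)
import io,contextlib
f=io.StringIO()
with contextlib.redirect_stdout(f): report(d)
print([x for x in f.getvalue().split('\n') if x.startswith('ledge')])
d=cam('side','side2.png')
plan((607,-344.4,130,-167.4))
cv2.imwrite('pics/side2c.png',cv2.resize(d['color'][160:400,240:560],None,fx=2,fy=2))
E
```

```text
blue 82 z 0.1683 [ 721.1 -213.9   27.    25.7   15.6]
blue 30 z 0.2542 [ 654.2 -314.7   19.8   10.3  -35.3]
[]
now [ 608.4 -340.1  225.1] a -167.1 t 9.8 gap 0.0388 F [-0.4  0.5 -3.2] g 93.74624848365784
(607, -344.4, 130, -167.4) -> [2, -4, 95] [0.0, -0.0, 0.0]
```

View pics/side2c.png

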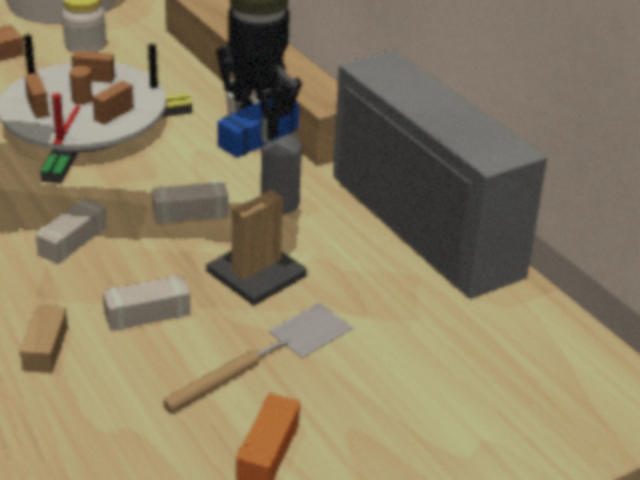

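The side view shows the blue bar held level above the ledge; the ledge top is at about (369,262) in the full frame. I measure both from here.

Run:
```python
from h import *
d=cam('side');P=cloud(d);hsv=cv2.cvtColor(d['color'],cv2.COLOR_BGR2HSV);H,S,V=[hsv[...,i].astype(int) for i in range(3)]
n=lambda x,y,r:np.hypot(P[...,0]-x,P[...,1]-y)<r
m=slab(d,P,.113,.128,n(.607,-.344,.1))&(H<30)&(S>60)
for q in blobs(d,m,.12,20): print('ledge',q[0],q[1],rect(q[2]),np.median(P[m][:,2]))
m=(H>100)&(H<125)&(S>120)&n(.607,-.344,.12)&(P[...,2]>.17)
q=P[m];print('blue',len(q),rect(q[:,:2]),q[:,2].min(),q[:,2].max(),np.percentile(q[:,2],[2,98]))
s=env.get_state();o=s['orientation'];R=Ro.from_quat([*o[1:],o[0]])
print(np.percentile(R.inv().apply(q-s['tcp_pos'])*1000,[1,50,99],axis=0).round(1),s['tcp_pos'])
```

```text
ledge 207 [367.7 262.3] [ 605.5 -350.2   78.3   34.8   12.7] 0.12057515507971235
blue 548 [ 605.8 -351.3  102.3   78.7  -27.4] 0.21988886856735443 0.3027457587779905 [0.22228732 0.27700628]
[[-54.3 -31.1 -55.8]
 [ 24.7 -16.1 -22.9]
 [ 55.1  18.1   4.5]] [ 0.60847316 -0.33956507  0.22552708]
```

apply_moves(
  rows=[
    {"xyz":[1,-3,30],"turn":[0,0,0.01],"grip":0.3},
    {"xyz":[1,-3,60],"turn":[0,0,0.01],"grip":0.3},
    {"xyz":[1,-3,80],"turn":[0,0,0.01],"grip":0.3},
    {"xyz":[1,-3,86],"turn":[0,0,0.01],"grip":0.3},
    {"xyz":[1,-3,86],"turn":[0,0,0.01],"grip":0.3},
    {"xyz":[1,-3,86],"turn":[0,0,0.01],"grip":0.3},
  ],
)

```text
clock: 10.35
tcp_pos: [0.6087, -0.3431, 0.1414]
orientation: [0.0, -0.107, 0.994, -0.0]
wrist_force: [0.3, 0.2, -1.7]
finger_gap: 0.0388
grip_force: 93.7
```

Run:
```python
from h import *
for i in range(5): print(env.get_state()['tcp_pos'].round(4)); d=cam('side')
P=cloud(d);hsv=cv2.cvtColor(d['color'],cv2.COLOR_BGR2HSV);H,S,V=[hsv[...,i].astype(int) for i in range(3)]
cv2.imwrite('pics/side3c.png',cv2.resize(d['color'][180:340,260:460],None,fx=3,fy=3,interpolation=cv2.INTER_CUBIC))
plan((607,-344.4,127,-167.4))
```

```text
[ 0.6087 -0.3431  0.1414]
[ 0.6093 -0.3437  0.1423]
[ 0.6095 -0.3441  0.1427]
[ 0.6095 -0.3443  0.1428]
[ 0.6093 -0.3444  0.1425]
now [ 609.2 -344.4  142.2] a -167.8 t 10.6 gap 0.0388 F [-1.6 -0.5 -1.8] g 93.7147057056427
(607, -344.4, 127, -167.4) -> [2, 0, 15] [-0.0, 0.0, -0.01]
```

View pics/side3c.png

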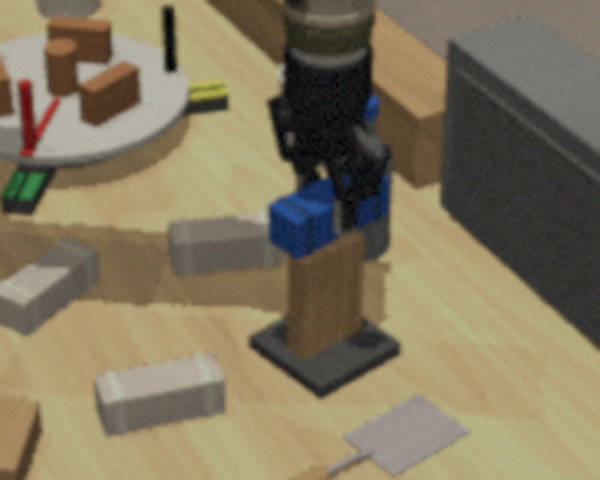

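The bar is lined up just above the ledge, whose board runs beneath it at about (325,290) in the crop. Lowering.

apply_moves(
  rows=[
    {"xyz":[1,0,6],"turn":[0,0,0],"grip":0.3},
    {"xyz":[1,0,10],"turn":[0,0,0],"grip":0.3},
    {"xyz":[1,0,13],"turn":[0,0,0],"grip":0.3},
    {"xyz":[1,0,13],"turn":[0,0,0],"grip":0.3},
  ],
)

```text
clock: 10.93
tcp_pos: [0.6073, -0.3442, 0.1274]
orientation: [0.0, -0.106, 0.994, -0.0]
wrist_force: [-0.4, 1.1, 0.6]
finger_gap: 0.0386
grip_force: 93.9
```

apply_moves(
  rows=[
    {"xyz":[0,0,2],"turn":[0,0,0],"grip":0.3},
    {"xyz":[0,0,2],"turn":[0,0,0],"grip":0.3},
  ],
)

```text
clock: 11.1
tcp_pos: [0.6073, -0.3442, 0.1274]
orientation: [0.0, -0.106, 0.994, -0.001]
wrist_force: [-3.2, 2.0, 9.5]
finger_gap: 0.0389
grip_force: 95.1
```

apply_moves(
  rows=[
    {"xyz":[0,0,-1],"turn":[0,0,0],"grip":0.48},
    {"xyz":[0,0,-1],"turn":[0,0,0],"grip":0.6},
    {"xyz":[0,0,-1],"turn":[0,0,0],"grip":0.75},
    {"xyz":[0,0,-2],"turn":[0,0,0],"grip":0.8},
    {"xyz":[0,0,-20],"turn":[0,0,0],"grip":0.8},
    {"xyz":[0,0,-50],"turn":[0,0,0],"grip":0.8},
    {"xyz":[0,0,-90],"turn":[0,0,0],"grip":0.8},
    {"xyz":[100,60,-100],"turn":[0,0,0],"grip":1},
    {"xyz":[180,130,-100],"turn":[0,0,0],"grip":1},
    {"xyz":[180,130,-100],"turn":[0,0,0],"grip":1},
    {"xyz":[180,130,-100],"turn":[0,0,0],"grip":1},
    {"xyz":[180,130,-100],"turn":[0,0,0],"grip":1},
  ],
)

```text
clock: 12.1
tcp_pos: [0.4151, -0.2602, 0.2244]
orientation: [-0.0, -0.106, 0.994, -0.0]
wrist_force: [-1.6, -0.2, 1.0]
finger_gap: 0.0852
grip_force: 0.0
```

Run:
```python
from h import *
d=cam('top','top4.png'); held(d);report(d); plan()
```

```text
blue 82 z 0.1681 [ 722.  -212.9   27.5   25.3   -2.3]
blue 606 z 0.1588 [ 609.  -341.8  109.4   41.8   12.9]
white 4969 [235.8 254.7] [553.  149.  275.4 275.2  -1.1] mean [553.  149.3]
white 428 [342.7 238.2] [ 592.8 -171.1  106.9   39.8  -18.5] mean [ 593.7 -170.7]
white 156 [345.  310.4] [ 380.  -169.8   39.2   38.9  -57.8] mean [ 379.7 -171. ]
blue 369 [403.5 226.8] [ 610.4 -341.9  110.    44.4   12.6] mean [ 610.7 -340.4]
batten 1609 [241.7 157.4] [836.4 122.2 547.3  30.3 -90. ] mean [836.  121.7]
batten 42 [151.8 220. ] [659.1 387.2  53.4  17.2 -13.8] mean [656.7 386.9]
batten 206 [213.3 238.2] [598.7 206.4  69.6  26.5 -37.5] mean [598.6 207.1]
batten 198 [257.4 243.3] [580.1  78.7  70.3  24.2  20.8] mean [580.2  78.7]
batten 75 [234.  253.3] [553.  147.6  37.3  33.6  55.1] mean [552.9 147.3]
batten 196 [230.2 279.1] [478.6 159.   70.9  23.9  81.8] mean [478.3 158.9]
red 105 [256.3 270. ] [508.2  90.7 100.1  12.8  48.5] mean [505.2  88.3]
red 13 [272.  281.3] [470.8  42.9  10.4   8.4 -46.2] mean [470.6  42.2]
redpegtop 25 [266.8 278.4] [476.5  49.9  15.3  12.5  70.2] mean [476. 
[... 818 characters left out ...]
2.  -330.5]
blackpeg 4 [402.  247.2] [ 554.3 -335.     8.     2.    42.9] mean [ 554.3 -335.7]
blackpeg 26 [192.1 269.3] [508.2 261.8  17.1  11.4  88.5] mean [507.2 261.5]
green 74 [281.5 284.5] [461.3  16.   46.2  13.7  51.9] mean [461.3  15.9]
green 72 [277.8 289.6] [446.6  27.1  45.6  13.7  51.9] mean [446.5  27.3]
yellow 59 [245.8 201.5] [715.5 119.9  39.5  14.1 -14.7] mean [715.6 119.6]
yellow 66 [252.1 203.1] [709.9 100.7  40.9  14.6 -13.2] mean [710.2 100.7]
yellow 109 [149.2 216.7] [677.3 412.6  58.4  20.4  -3.8] mean [677.1 414. ]
plate 4974 [235.7 254.9] [552.6 148.3 274.7 274.4  88.5] mean [552.  148.9]
now [ 406.4 -253.8  223. ] a -167.8 t 12.2 gap 0.0851 F [-7.1  4.8 -1.2] g 0.0
```

View pics/top4.png

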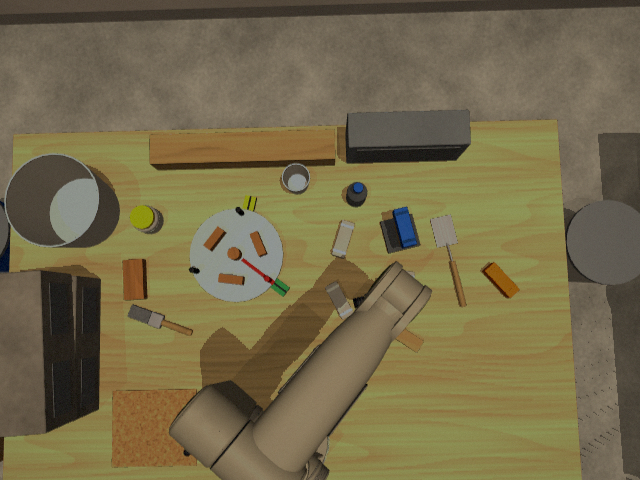

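Blue bar sits on the ledge at (404,227), aligned with it. Pointer still at green. White castings are unmoved, with (345,310) partly hidden by the arm. Next: casting A at (343,239).

```bash
python3 -c "
from h import *
plan((593,-171,140,161.2),(593,-171,6,161.2))"
```

```text
now [ 406.4 -253.8  223. ] a -167.8 t 12.2 gap 0.0851 F [-7.1  4.8 -1.2] g 0.0
(593, -171, 140, 161.2) -> [-201, 41, 82] [0.01, -0.01, 0.54]
(593, -171, 6, 161.2) -> [-202, 39, 216] [0.01, -0.01, 0.54]
```

apply_moves(
  rows=[
    {"xyz":[-201,41,60],"turn":[0,0,0.54],"grip":1},
    {"xyz":[-201,41,60],"turn":[0,0,0.54],"grip":1},
    {"xyz":[-201,41,60],"turn":[0,0,0.54],"grip":1},
    {"xyz":[-201,41,60],"turn":[0,0,0.54],"grip":1},
    {"xyz":[-201,41,60],"turn":[0,0,0.54],"grip":1},
    {"xyz":[-201,41,82],"turn":[0,0,0.54],"grip":1},
    {"xyz":[-201,41,100],"turn":[0,0,0.54],"grip":1},
    {"xyz":[-201,41,120],"turn":[0,0,0.54],"grip":1},
    {"xyz":[-201,41,120],"turn":[0,0,0.54],"grip":1},
    {"xyz":[-201,41,120],"turn":[0,0,0.54],"grip":1},
  ],
)

```text
clock: 12.98
tcp_pos: [0.6037, -0.1779, 0.1035]
orientation: [-0.002, 0.163, 0.987, 0.0]
wrist_force: [0.6, -0.1, 0.4]
finger_gap: 0.0853
grip_force: 0.0
```

```bash
python3 -c "
from h import *
plan((593,-171,6,161.2))"
```

```text
now [ 603.7 -177.9  103.5] a 161.3 t 13.0 gap 0.0853 F [ 0.6 -0.1  0.4] g 0.0
(593, -171, 6, 161.2) -> [12, 3, 98] [0.0, -0.0, 0.0]
```

apply_moves(
  rows=[
    {"xyz":[12,3,25],"turn":[0,0,0],"grip":1},
    {"xyz":[12,3,55],"turn":[0,0,0],"grip":1},
    {"xyz":[12,3,80],"turn":[0,0,0],"grip":1},
    {"xyz":[12,3,94],"turn":[0,0,0],"grip":1},
    {"xyz":[12,3,98],"turn":[0,0,0],"grip":1},
    {"xyz":[12,3,98],"turn":[0,0,0],"grip":0.7},
    {"xyz":[12,3,98],"turn":[0,0,0],"grip":0.3},
    {"xyz":[12,3,98],"turn":[0,0,0],"grip":0.3},
    {"xyz":[12,3,98],"turn":[0,0,0],"grip":0.3},
    {"xyz":[12,3,98],"turn":[0,0,0],"grip":0.3},
  ],
  force=80,
)

```text
clock: 13.82
tcp_pos: [0.5959, -0.1726, 0.0091]
orientation: [0.002, 0.163, 0.987, -0.001]
wrist_force: [-0.4, -0.6, 7.7]
finger_gap: 0.0387
grip_force: 82.1
```

apply_moves(
  rows=[
    {"xyz":[0,0,-20],"turn":[0,0,0],"grip":0.3},
    {"xyz":[0,0,-50],"turn":[0,0,0],"grip":0.3},
    {"xyz":[0,0,-85],"turn":[0,0,0],"grip":0.3},
    {"xyz":[0,0,-120],"turn":[0,0,0],"grip":0.3},
    {"xyz":[0,0,-155],"turn":[0,0,0],"grip":0.3},
    {"xyz":[0,0,-180],"turn":[0,0,0],"grip":0.3},
    {"xyz":[0,0,-200],"turn":[0,0,0],"grip":0.3},
    {"xyz":[0,0,-200],"turn":[0,0,0],"grip":0.3},
    {"xyz":[0,0,-200],"turn":[0,0,0],"grip":0.3},
  ],
)

```text
clock: 14.57
tcp_pos: [0.5948, -0.172, 0.208]
orientation: [0.001, 0.163, 0.987, -0.0]
wrist_force: [-0.2, 0.5, -3.3]
finger_gap: 0.0389
grip_force: 81.1
```

```bash
python3 -c "
from h import *
plan((580.2,78.3,205,201.7))"
```

```text
now [ 594.8 -172.   208. ] a 161.3 t 14.6 gap 0.0389 F [-0.2  0.5 -3.3] g 81.08345746994019
(580.2, 78.3, 205, 201.7) -> [94, 232, 3] [-0.0, 0.0, -0.71]
```

apply_moves(
  rows=[
    {"xyz":[6,14,3],"turn":[0,0,-0.05],"grip":0.3},
    {"xyz":[16,38,3],"turn":[0,0,-0.12],"grip":0.3},
    {"xyz":[27,66,3],"turn":[0,0,-0.2],"grip":0.3},
    {"xyz":[39,96,3],"turn":[0,0,-0.3],"grip":0.3},
    {"xyz":[51,126,3],"turn":[0,0,-0.39],"grip":0.3},
    {"xyz":[63,156,3],"turn":[0,0,-0.48],"grip":0.3},
    {"xyz":[75,184,3],"turn":[0,0,-0.57],"grip":0.3},
    {"xyz":[85,208,3],"turn":[0,0,-0.64],"grip":0.3},
    {"xyz":[91,224,3],"turn":[0,0,-0.69],"grip":0.3},
    {"xyz":[94,232,3],"turn":[0,0,-0.71],"grip":0.3},
    {"xyz":[94,232,3],"turn":[0,0,-0.71],"grip":0.3},
    {"xyz":[94,232,3],"turn":[0,0,-0.71],"grip":0.3},
  ],
)

```text
clock: 15.57
tcp_pos: [0.5789, 0.0779, 0.2024]
orientation: [-0.001, -0.19, 0.982, -0.0]
wrist_force: [0.1, -0.7, -1.5]
finger_gap: 0.0388
grip_force: 85.1
```

```bash
cat >> h.py <<'E'
def inhand(r=.12):
    """white bar in the hand, tool-frame extents from the side view (z below tip = bar bottom)"""
    d=cam('side');P=cloud(d);hsv=cv2.cvtColor(d['color'],cv2.COLOR_BGR2HSV)
    s=env.get_state();o=s['orientation'];R=Ro.from_quat([*o[1:],o[0]]);p=s['tcp_pos']
    q=R.inv().apply(P.reshape(-1,3)-p)*1000
    m=(hsv[...,1].ravel()<80)&(hsv[...,2].ravel()>70)&(abs(q[:,0])<80)&(abs(q[:,1])<30)&(q[:,2]>-45)&(q[:,2]<25)
    print('inhand n',m.sum(),np.percentile(q[m],[2,50,98],axis=0).round(0).tolist()); return d
E
python3 -c "
from h import *
inhand();plan((580.2,78.3,101,201.7))"
```

```text
inhand n 428 [[-47.0, -24.0, -35.0], [30.0, -13.0, -19.0], [60.0, 20.0, 6.0]]
now [579.3  77.3 202.7] a -158.1 t 15.6 gap 0.0388 F [ 0.2  0.6 -2.5] g 85.06167411804199
(580.2, 78.3, 101, 201.7) -> [-1, 1, 102] [-0.0, -0.0, 0.0]
```

apply_moves(
  rows=[
    {"xyz":[-4,1,30],"turn":[0,0,0],"grip":0.3},
    {"xyz":[-4,1,60],"turn":[0,0,0],"grip":0.3},
    {"xyz":[-4,1,85],"turn":[0,0,0],"grip":0.3},
    {"xyz":[-4,1,97],"turn":[0,0,0],"grip":0.3},
    {"xyz":[-4,1,101],"turn":[0,0,0],"grip":0.3},
    {"xyz":[-4,1,101],"turn":[0,0,0],"grip":0.3},
    {"xyz":[-4,1,101],"turn":[0,0,0],"grip":0.3},
  ],
)

```text
clock: 16.2
tcp_pos: [0.5836, 0.0796, 0.1034]
orientation: [0.0, -0.19, 0.982, -0.0]
wrist_force: [-0.3, -0.7, -1.4]
finger_gap: 0.0388
grip_force: 85.6
```

apply_moves(
  rows=[
    {"xyz":[0,0,2],"turn":[0,0,0],"grip":0.3},
    {"xyz":[0,0,3],"turn":[0,0,0],"grip":0.3},
  ],
)

```text
clock: 16.37
tcp_pos: [0.5841, 0.0802, 0.1011]
orientation: [0.001, -0.19, 0.982, -0.0]
wrist_force: [-0.3, -0.3, -2.1]
finger_gap: 0.0389
grip_force: 85.6
```

apply_moves(
  rows=[
    {"xyz":[0,0,2],"turn":[0,0,0],"grip":0.3},
    {"xyz":[0,0,2],"turn":[0,0,0],"grip":0.3},
  ],
)

```text
clock: 16.53
tcp_pos: [0.584, 0.0805, 0.0991]
orientation: [0.001, -0.19, 0.982, -0.0]
wrist_force: [-0.4, -0.4, 1.0]
finger_gap: 0.0386
grip_force: 85.8
```

apply_moves(
  rows=[
    {"xyz":[0,0,1],"turn":[0,0,0],"grip":0.3},
    {"xyz":[0,0,1],"turn":[0,0,0],"grip":0.3},
  ],
)

```text
clock: 16.7
tcp_pos: [0.5841, 0.0805, 0.0991]
orientation: [0.002, -0.191, 0.982, -0.001]
wrist_force: [-1.8, -1.9, 9.1]
finger_gap: 0.0384
grip_force: 87.0
```

Contact. Release and retreat upward.

apply_moves(
  rows=[
    {"xyz":[0,0,-1],"turn":[0,0,0],"grip":0.48},
    {"xyz":[0,0,-1],"turn":[0,0,0],"grip":0.6},
    {"xyz":[0,0,-1],"turn":[0,0,0],"grip":0.75},
    {"xyz":[0,0,-2],"turn":[0,0,0],"grip":0.75},
    {"xyz":[0,0,-20],"turn":[0,0,0],"grip":0.75},
    {"xyz":[0,0,-50],"turn":[0,0,0],"grip":0.75},
    {"xyz":[0,0,-90],"turn":[0,0,0],"grip":0.8},
    {"xyz":[0,0,-110],"turn":[0,0,0],"grip":1},
    {"xyz":[0,0,-110],"turn":[0,0,0],"grip":1},
  ],
)

```text
clock: 17.45
tcp_pos: [0.5858, 0.0806, 0.2125]
orientation: [0.004, -0.19, 0.982, -0.001]
wrist_force: [0.8, 0.1, 1.1]
finger_gap: 0.0851
grip_force: 0.0
```

```bash
python3 -c "
from h import *
plan((410.8,-154.4,150,207.5))"
```

```text
now [585.8  80.6 212.5] a -158.0 t 17.4 gap 0.0851 F [0.8 0.1 1.1] g 0.0
(410.8, -154.4, 150, 207.5) -> [251, -152, 61] [-0.0, 0.01, -0.1]
```

apply_moves(
  rows=[
    {"xyz":[125,-76,0],"turn":[0,0.01,-0.1],"grip":1},
    {"xyz":[125,-76,0],"turn":[0,0.01,-0.1],"grip":1},
    {"xyz":[125,-76,0],"turn":[0,0.01,-0.1],"grip":1},
    {"xyz":[251,-152,61],"turn":[0,0.01,-0.1],"grip":1},
    {"xyz":[251,-152,61],"turn":[0,0.01,-0.1],"grip":1},
    {"xyz":[251,-152,61],"turn":[0,0.01,-0.1],"grip":1},
    {"xyz":[251,-152,61],"turn":[0,0.01,-0.1],"grip":1},
    {"xyz":[251,-152,61],"turn":[0,0.01,-0.1],"grip":1},
    {"xyz":[251,-152,61],"turn":[0,0.01,-0.1],"grip":1},
    {"xyz":[251,-152,61],"turn":[0,0.01,-0.1],"grip":1},
  ],
)

```text
clock: 18.28
tcp_pos: [0.4062, -0.1545, 0.1452]
orientation: [-0.005, -0.238, 0.971, -0.0]
wrist_force: [-0.3, -0.2, -0.2]
finger_gap: 0.0853
grip_force: 0.0
```

Run:
```python
from h import *
d=cam('top');P=cloud(d);hsv=cv2.cvtColor(d['color'],cv2.COLOR_BGR2HSV)
m=(hsv[...,1]<80)&(hsv[...,2]>100)&slab(d,P,.12,.145)&(np.hypot(P[...,0]-.5527,P[...,1]-.1475)<.15)
for q in blobs(d,m,.13,60): print(q[0],rect(q[2]))
plan((410.8,-154.4,7,207.5))
```

```text
516 [582.   81.5 108.5  39.7  21.9]
now [ 407.1 -154.2  145.7] a -152.4 t 18.3 gap 0.0854 F [-0.6 -0.   0.3] g 0.0
(410.8, -154.4, 7, 207.5) -> [-5, -2, 139] [0.0, -0.01, 0.0]
```

apply_moves(
  rows=[
    {"xyz":[-4,-2,40],"turn":[0,-0.01,0],"grip":1},
    {"xyz":[-4,-2,75],"turn":[0,-0.01,0],"grip":1},
    {"xyz":[-4,-2,105],"turn":[0,-0.01,0],"grip":1},
    {"xyz":[-4,-2,128],"turn":[0,-0.01,0],"grip":1},
    {"xyz":[-4,-2,138],"turn":[0,-0.01,0],"grip":1},
    {"xyz":[-4,-2,138],"turn":[0,-0.01,0],"grip":0.7},
    {"xyz":[-4,-2,138],"turn":[0,-0.01,0],"grip":0.3},
    {"xyz":[-4,-2,138],"turn":[0,-0.01,0],"grip":0.3},
    {"xyz":[-4,-2,138],"turn":[0,-0.01,0],"grip":0.3},
    {"xyz":[-4,-2,138],"turn":[0,-0.01,0],"grip":0.3},
    {"xyz":[-4,-2,138],"turn":[0,-0.01,0],"grip":0.3},
  ],
  force=80,
)

```text
clock: 19.25
tcp_pos: [0.4119, -0.1553, 0.0093]
orientation: [0.001, -0.24, 0.971, -0.001]
wrist_force: [0.7, 1.9, 6.9]
finger_gap: 0.039
grip_force: 81.2
```

apply_moves(
  rows=[
    {"xyz":[0,0,-20],"turn":[0,0,0],"grip":0.3},
    {"xyz":[0,0,-50],"turn":[0,0,0],"grip":0.3},
    {"xyz":[0,0,-85],"turn":[0,0,0],"grip":0.3},
    {"xyz":[0,0,-120],"turn":[0,0,0],"grip":0.3},
    {"xyz":[0,0,-155],"turn":[0,0,0],"grip":0.3},
    {"xyz":[0,0,-180],"turn":[0,0,0],"grip":0.3},
    {"xyz":[0,0,-200],"turn":[0,0,0],"grip":0.3},
    {"xyz":[0,0,-200],"turn":[0,0,0],"grip":0.3},
    {"xyz":[0,0,-200],"turn":[0,0,0],"grip":0.3},
  ],
)

```text
clock: 20.0
tcp_pos: [0.4108, -0.1552, 0.2087]
orientation: [0.001, -0.239, 0.971, -0.001]
wrist_force: [0.4, -1.4, -1.6]
finger_gap: 0.0388
grip_force: 81.0
```

```bash
python3 -c "
from h import *
plan((478.4,158.7,205,261.7))"
```

```text
now [ 410.8 -155.2  208.7] a -152.3 t 20.0 gap 0.0388 F [ 0.4 -1.4 -1.6] g 80.97464203834534
(478.4, 158.7, 205, 261.7) -> [-206, 247, 4] [-0.0, 0.0, -0.94]
```

apply_moves(
  rows=[
    {"xyz":[-8,10,0],"turn":[0,0,-0.04],"grip":0.3},
    {"xyz":[-25,30,0],"turn":[0,0,-0.11],"grip":0.3},
    {"xyz":[-45,54,0],"turn":[0,0,-0.21],"grip":0.3},
    {"xyz":[-68,82,0],"turn":[0,0,-0.31],"grip":0.3},
    {"xyz":[-91,109,0],"turn":[0,0,-0.41],"grip":0.3},
    {"xyz":[-115,138,0],"turn":[0,0,-0.53],"grip":0.3},
    {"xyz":[-138,165,0],"turn":[0,0,-0.63],"grip":0.3},
    {"xyz":[-161,193,0],"turn":[0,0,-0.73],"grip":0.3},
    {"xyz":[-181,217,0],"turn":[0,0,-0.83],"grip":0.3},
    {"xyz":[-196,235,0],"turn":[0,0,-0.89],"grip":0.3},
    {"xyz":[-206,247,4],"turn":[0,0,-0.94],"grip":0.3},
    {"xyz":[-206,247,4],"turn":[0,0,-0.94],"grip":0.3},
  ],
)

```text
clock: 21.0
tcp_pos: [0.4768, 0.1621, 0.201]
orientation: [-0.001, -0.655, 0.756, 0.002]
wrist_force: [-0.7, 0.5, -2.1]
finger_gap: 0.0389
grip_force: 80.9
```

apply_moves(
  rows=[
    {"xyz":[0,0,0],"turn":[0,0,0],"grip":0.3},
    {"xyz":[0,0,0],"turn":[0,0,0],"grip":0.3},
  ],
)

```text
clock: 21.17
tcp_pos: [0.4768, 0.159, 0.2025]
orientation: [-0.001, -0.653, 0.758, 0.001]
wrist_force: [0.6, 0.0, -1.6]
finger_gap: 0.0388
grip_force: 80.9
```

```bash
python3 -c "
from h import *
inhand();plan((478.4,158.7,101,261.7))"
```

```text
inhand n 355 [[-47.0, -20.0, -36.0], [40.0, 2.0, -29.0], [61.0, 23.0, 5.0]]
now [477.1 158.7 202.9] a -98.5 t 21.2 gap 0.039 F [-0.1 -0.5 -0.9] g 80.94098210334778
(478.4, 158.7, 101, 261.7) -> [0, -1, 102] [0.0, -0.0, -0.0]
```

apply_moves(
  rows=[
    {"xyz":[-1,-1,30],"turn":[0,0,0],"grip":0.3},
    {"xyz":[-1,-1,60],"turn":[0,0,0],"grip":0.3},
    {"xyz":[-1,-1,85],"turn":[0,0,0],"grip":0.3},
    {"xyz":[-1,-1,98],"turn":[0,0,0],"grip":0.3},
    {"xyz":[-1,-1,103],"turn":[0,0,0],"grip":0.3},
    {"xyz":[-1,-1,103],"turn":[0,0,0],"grip":0.3},
    {"xyz":[-1,-1,103],"turn":[0,0,0],"grip":0.3},
  ],
)

```text
clock: 21.8
tcp_pos: [0.4792, 0.1595, 0.1012]
orientation: [0.0, -0.652, 0.758, 0.0]
wrist_force: [0.3, -0.4, -1.6]
finger_gap: 0.0386
grip_force: 80.8
```

apply_moves(
  rows=[
    {"xyz":[0,0,2],"turn":[0,0,0],"grip":0.3},
    {"xyz":[0,0,2],"turn":[0,0,0],"grip":0.3},
  ],
)

```text
clock: 21.97
tcp_pos: [0.4797, 0.16, 0.0994]
orientation: [0.001, -0.653, 0.758, -0.0]
wrist_force: [0.9, -0.8, -2.0]
finger_gap: 0.0386
grip_force: 81.1
```

apply_moves(
  rows=[
    {"xyz":[0,0,1],"turn":[0,0,0],"grip":0.3},
    {"xyz":[0,0,1],"turn":[0,0,0],"grip":0.3},
  ],
)

```text
clock: 22.13
tcp_pos: [0.4798, 0.1602, 0.0993]
orientation: [0.001, -0.653, 0.758, -0.001]
wrist_force: [-2.2, -2.0, 6.5]
finger_gap: 0.0389
grip_force: 82.0
```

apply_moves(
  rows=[
    {"xyz":[0,0,1],"turn":[0,0,0],"grip":0.3},
    {"xyz":[0,0,1],"turn":[0,0,0],"grip":0.3},
  ],
)

```text
clock: 22.3
tcp_pos: [0.4798, 0.1603, 0.0993]
orientation: [0.001, -0.653, 0.757, -0.001]
wrist_force: [-4.5, -1.9, 13.6]
finger_gap: 0.0389
grip_force: 82.9
```

apply_moves(
  rows=[
    {"xyz":[0,0,-1],"turn":[0,0,0],"grip":0.48},
    {"xyz":[0,0,-1],"turn":[0,0,0],"grip":0.6},
    {"xyz":[0,0,-1],"turn":[0,0,0],"grip":0.75},
    {"xyz":[0,0,-2],"turn":[0,0,0],"grip":0.75},
    {"xyz":[0,0,-20],"turn":[0,0,0],"grip":0.75},
    {"xyz":[0,0,-50],"turn":[0,0,0],"grip":0.75},
    {"xyz":[0,0,-90],"turn":[0,0,0],"grip":0.8},
    {"xyz":[0,0,-110],"turn":[0,0,0],"grip":1},
    {"xyz":[0,0,-110],"turn":[0,0,0],"grip":1},
  ],
)

```text
clock: 23.05
tcp_pos: [0.4819, 0.161, 0.2119]
orientation: [0.004, -0.653, 0.757, -0.002]
wrist_force: [1.4, 0.2, 0.4]
finger_gap: 0.0854
grip_force: 0.0
```

```bash
python3 -c "
from h import *
plan((440,-100,200,215),(437.7,-351.3,130,169.5))"
```

```text
now [481.9 161.  211.9] a -98.4 t 23.1 gap 0.0854 F [1.4 0.2 0.4] g 0.0
(440, -100, 200, 215) -> [264, 3, 11] [-0.01, 0.01, 0.81]
(437.7, -351.3, 130, 169.5) -> [513, -31, 81] [-0.0, 0.01, 1.61]
```

apply_moves(
  rows=[
    {"xyz":[264,3,0],"turn":[0,0,0.81],"grip":1},
    {"xyz":[264,3,0],"turn":[0,0,0.81],"grip":1},
    {"xyz":[264,3,0],"turn":[0,0,0.81],"grip":1},
    {"xyz":[264,3,0],"turn":[0,0,0.81],"grip":1},
    {"xyz":[264,3,0],"turn":[0,0,0.81],"grip":1},
    {"xyz":[264,3,0],"turn":[0,0,0.81],"grip":1},
    {"xyz":[513,-31,71],"turn":[0,0.01,1.61],"grip":1},
    {"xyz":[513,-31,71],"turn":[0,0.01,1.61],"grip":1},
    {"xyz":[513,-31,71],"turn":[0,0.01,1.61],"grip":1},
    {"xyz":[513,-31,71],"turn":[0,0.01,1.61],"grip":1},
    {"xyz":[513,-31,71],"turn":[0,0.01,1.61],"grip":1},
    {"xyz":[513,-31,71],"turn":[0,0.01,1.61],"grip":1},
  ],
)

```text
clock: 24.05
tcp_pos: [0.4338, -0.3295, 0.1404]
orientation: [-0.004, 0.042, 0.999, -0.002]
wrist_force: [1.2, 0.2, 1.7]
finger_gap: 0.0852
grip_force: 0.0
```

Run:
```python
from h import *
d=cam('top');P=cloud(d);hsv=cv2.cvtColor(d['color'],cv2.COLOR_BGR2HSV)
m=(hsv[...,1]<80)&(hsv[...,2]>100)&slab(d,P,.12,.145)&(np.hypot(P[...,0]-.5527,P[...,1]-.1475)<.15)
for q in blobs(d,m,.13,60): print(q[0],rect(q[2]))
plan((437.7,-351.3,130,169.5))
```

```text
518 [581.8  81.2 108.5  40.6  21.2]
532 [479.6 160.8 108.7  40.2  81. ]
now [ 433.7 -336.5  138.1] a 174.6 t 24.1 gap 0.0854 F [ 2.2 -6.1 -0.7] g 0.0
(437.7, -351.3, 130, 169.5) -> [-5, -14, 8] [-0.01, -0.01, 0.09]
```

apply_moves(
  rows=[
    {"xyz":[0,0,0],"turn":[0,0,0],"grip":1},
    {"xyz":[0,0,0],"turn":[0,0,0],"grip":1},
    {"xyz":[0,0,0],"turn":[0,0,0],"grip":1},
  ],
)

```text
clock: 24.35
tcp_pos: [0.4343, -0.3267, 0.1415]
orientation: [-0.004, 0.038, 0.999, -0.002]
wrist_force: [0.3, -0.1, 0.0]
finger_gap: 0.0853
grip_force: 0.0
```

```bash
python3 -c "
from h import *
plan((437.9,-351.3,8,169.5))"
```

```text
now [ 434.3 -326.7  141.5] a 175.7 t 24.4 gap 0.0853 F [ 0.3 -0.1  0. ] g 0.0
(437.9, -351.3, 8, 169.5) -> [-6, -24, 134] [-0.0, -0.01, 0.11]
```

apply_moves(
  rows=[
    {"xyz":[-6,-24,20],"turn":[0,-0.01,0.11],"grip":1},
    {"xyz":[-6,-24,50],"turn":[0,-0.01,0.11],"grip":1},
    {"xyz":[-6,-24,85],"turn":[0,-0.01,0.11],"grip":1},
    {"xyz":[-6,-24,110],"turn":[0,-0.01,0.11],"grip":1},
    {"xyz":[-6,-24,128],"turn":[0,-0.01,0.11],"grip":1},
    {"xyz":[-6,-24,134],"turn":[0,-0.01,0.11],"grip":1},
    {"xyz":[-6,-24,134],"turn":[0,-0.01,0.11],"grip":0.7},
    {"xyz":[-6,-24,134],"turn":[0,-0.01,0.11],"grip":0.3},
    {"xyz":[-6,-24,134],"turn":[0,-0.01,0.11],"grip":0.3},
    {"xyz":[-6,-24,134],"turn":[0,-0.01,0.11],"grip":0.3},
    {"xyz":[-6,-24,134],"turn":[0,-0.01,0.11],"grip":0.3},
  ],
  force=80,
)

```text
clock: 25.27
tcp_pos: [0.4393, -0.354, 0.0103]
orientation: [0.004, 0.093, 0.996, -0.004]
wrist_force: [0.3, 0.4, 6.4]
finger_gap: 0.0391
grip_force: 81.4
```

apply_moves(
  rows=[
    {"xyz":[0,0,-20],"turn":[0,0,0],"grip":0.3},
    {"xyz":[0,0,-50],"turn":[0,0,0],"grip":0.3},
    {"xyz":[0,0,-85],"turn":[0,0,0],"grip":0.3},
    {"xyz":[0,0,-120],"turn":[0,0,0],"grip":0.3},
    {"xyz":[0,0,-155],"turn":[0,0,0],"grip":0.3},
    {"xyz":[0,0,-180],"turn":[0,0,0],"grip":0.3},
    {"xyz":[0,0,-200],"turn":[0,0,0],"grip":0.3},
    {"xyz":[0,0,-200],"turn":[0,0,0],"grip":0.3},
    {"xyz":[0,0,-200],"turn":[0,0,0],"grip":0.3},
  ],
)

```text
clock: 26.02
tcp_pos: [0.4378, -0.3523, 0.2095]
orientation: [0.003, 0.093, 0.996, -0.004]
wrist_force: [-0.8, 0.4, -2.2]
finger_gap: 0.0387
grip_force: 81.0
```

```bash
python3 -c "
from h import *
plan((460,-80,208,155),(599,206.7,208,141.7))"
```

```text
now [ 437.8 -352.3  209.5] a 169.3 t 26.0 gap 0.0387 F [-0.8  0.4 -2.2] g 80.99175453186035
(460, -80, 208, 155) -> [29, 272, -1] [-0.01, 0.01, 0.25]
(599, 206.7, 208, 141.7) -> [-55, 579, -2] [-0.01, 0.01, 0.48]
```

apply_moves(
  rows=[
    {"xyz":[1,11,0],"turn":[0,0,0.01],"grip":0.3},
    {"xyz":[3,33,0],"turn":[0,0,0.03],"grip":0.3},
    {"xyz":[6,60,-1],"turn":[-0.01,0.01,0.06],"grip":0.3},
    {"xyz":[10,90,-1],"turn":[-0.01,0.01,0.08],"grip":0.3},
    {"xyz":[13,121,-1],"turn":[-0.01,0.01,0.11],"grip":0.3},
    {"xyz":[16,152,-1],"turn":[-0.01,0.01,0.14],"grip":0.3},
    {"xyz":[19,182,-1],"turn":[-0.01,0.01,0.17],"grip":0.3},
    {"xyz":[23,212,-1],"turn":[-0.01,0.01,0.2],"grip":0.3},
    {"xyz":[26,239,-1],"turn":[-0.01,0.01,0.22],"grip":0.3},
    {"xyz":[28,260,-1],"turn":[-0.01,0.01,0.24],"grip":0.3},
    {"xyz":[29,272,-1],"turn":[-0.01,0.01,0.25],"grip":0.3},
    {"xyz":[29,272,-1],"turn":[-0.01,0.01,0.25],"grip":0.3},
  ],
)

```text
clock: 27.02
tcp_pos: [0.4578, -0.0763, 0.2057]
orientation: [-0.004, 0.215, 0.977, 0.004]
wrist_force: [0.0, -0.3, -3.2]
finger_gap: 0.0388
grip_force: 80.9
```

```bash
python3 -c "
from h import *
plan((599,206.7,208,141.7))"
```

```text
now [457.8 -76.3 205.7] a 155.1 t 27.0 gap 0.0388 F [ 0.  -0.3 -3.2] g 80.90691804885864
(599, 206.7, 208, 141.7) -> [-9, 316, -1] [0.0, -0.01, 0.23]
```

apply_moves(
  rows=[
    {"xyz":[0,13,0],"turn":[0,0,0.01],"grip":0.3},
    {"xyz":[-1,38,0],"turn":[0,0,0.03],"grip":0.3},
    {"xyz":[-2,70,0],"turn":[0,0,0.05],"grip":0.3},
    {"xyz":[-3,104,0],"turn":[0,0,0.08],"grip":0.3},
    {"xyz":[-4,139,0],"turn":[0,0,0.1],"grip":0.3},
    {"xyz":[-5,175,0],"turn":[0,-0.01,0.13],"grip":0.3},
    {"xyz":[-6,211,0],"turn":[0,-0.01,0.16],"grip":0.3},
    {"xyz":[-7,245,-1],"turn":[0,-0.01,0.18],"grip":0.3},
    {"xyz":[-8,277,-1],"turn":[0,-0.01,0.2],"grip":0.3},
    {"xyz":[-9,302,-1],"turn":[0,-0.01,0.22],"grip":0.3},
    {"xyz":[-9,316,-1],"turn":[0,-0.01,0.23],"grip":0.3},
    {"xyz":[-9,316,-1],"turn":[0,-0.01,0.23],"grip":0.3},
  ],
)

```text
clock: 28.02
tcp_pos: [0.6017, 0.2054, 0.2074]
orientation: [0.001, 0.326, 0.945, 0.001]
wrist_force: [0.2, -0.8, -2.0]
finger_gap: 0.0388
grip_force: 81.0
```

apply_moves(
  rows=[
    {"xyz":[0,0,0],"turn":[0,0,0],"grip":0.3},
    {"xyz":[0,0,0],"turn":[0,0,0],"grip":0.3},
  ],
)

```text
clock: 28.18
tcp_pos: [0.6004, 0.2023, 0.2088]
orientation: [0.001, 0.327, 0.945, 0.001]
wrist_force: [0.3, 0.5, -2.2]
finger_gap: 0.0388
grip_force: 81.0
```

```bash
python3 -c "
from h import *
inhand();plan((599,206.7,102,141.7))"
```

```text
inhand n 434 [[-54.0, -26.0, -34.0], [-13.0, -17.0, -18.0], [54.0, 18.0, 7.0]]
now [600.5 202.1 209.2] a 141.7 t 28.2 gap 0.0388 F [ 1.  -0.1 -1.4] g 81.03758454322815
(599, 206.7, 102, 141.7) -> [4, 2, 107] [0.0, 0.0, 0.0]
```

apply_moves(
  rows=[
    {"xyz":[3,1,30],"turn":[0,0,0],"grip":0.3},
    {"xyz":[3,1,60],"turn":[0,0,0],"grip":0.3},
    {"xyz":[3,1,85],"turn":[0,0,0],"grip":0.3},
    {"xyz":[3,1,101],"turn":[0,0,0],"grip":0.3},
    {"xyz":[3,1,107],"turn":[0,0,0],"grip":0.3},
    {"xyz":[3,1,107],"turn":[0,0,0],"grip":0.3},
    {"xyz":[3,1,107],"turn":[0,0,0],"grip":0.3},
  ],
)

```text
clock: 28.82
tcp_pos: [0.6002, 0.2054, 0.1038]
orientation: [0.003, 0.328, 0.945, 0.002]
wrist_force: [0.2, 0.3, -0.9]
finger_gap: 0.0387
grip_force: 81.0
```

apply_moves(
  rows=[
    {"xyz":[0,0,2],"turn":[0,0,0],"grip":0.3},
    {"xyz":[0,0,2],"turn":[0,0,0],"grip":0.3},
  ],
)

```text
clock: 28.98
tcp_pos: [0.6006, 0.2061, 0.102]
orientation: [0.003, 0.327, 0.945, 0.002]
wrist_force: [-0.7, -0.5, -2.2]
finger_gap: 0.0389
grip_force: 81.0
```

apply_moves(
  rows=[
    {"xyz":[0,0,1],"turn":[0,0,0],"grip":0.3},
    {"xyz":[0,0,2],"turn":[0,0,0],"grip":0.3},
  ],
)

```text
clock: 29.15
tcp_pos: [0.6005, 0.2064, 0.1004]
orientation: [0.003, 0.327, 0.945, 0.002]
wrist_force: [-3.0, -0.4, 9.5]
finger_gap: 0.0389
grip_force: 82.9
```

apply_moves(
  rows=[
    {"xyz":[0,0,1],"turn":[0,0,0],"grip":0.3},
    {"xyz":[0,0,1],"turn":[0,0,0],"grip":0.3},
  ],
)

```text
clock: 29.32
tcp_pos: [0.6006, 0.2063, 0.1004]
orientation: [0.004, 0.327, 0.945, 0.002]
wrist_force: [-2.6, -1.4, 7.6]
finger_gap: 0.0392
grip_force: 82.4
```

apply_moves(
  rows=[
    {"xyz":[0,0,-1],"turn":[0,0,0],"grip":0.48},
    {"xyz":[0,0,-1],"turn":[0,0,0],"grip":0.6},
    {"xyz":[0,0,-1],"turn":[0,0,0],"grip":0.75},
    {"xyz":[0,0,-2],"turn":[0,0,0],"grip":0.75},
    {"xyz":[0,0,-20],"turn":[0,0,0],"grip":0.75},
    {"xyz":[0,0,-50],"turn":[0,0,0],"grip":0.75},
    {"xyz":[0,0,-90],"turn":[0,0,0],"grip":0.6},
    {"xyz":[0,0,-110],"turn":[0,0,0],"grip":0.5},
    {"xyz":[0,0,-110],"turn":[0,0,0],"grip":0.5},
    {"xyz":[0,0,-110],"turn":[0,0,0],"grip":0.5},
  ],
)

```text
clock: 30.15
tcp_pos: [0.6005, 0.2064, 0.2097]
orientation: [0.004, 0.327, 0.945, 0.003]
wrist_force: [-0.7, 0.5, -0.7]
finger_gap: 0.0429
grip_force: 0.0
```

```bash
python3 -c "
from h import *
plan((476,49.5,215,231.8))"
```

```text
now [600.5 206.4 209.7] a 141.8 t 30.1 gap 0.0429 F [-0.7  0.5 -0.7] g 0.0
(476, 49.5, 215, 231.8) -> [1, -200, -7] [0.0, 0.01, -1.57]
```

```bash
python3 -c "
from h import *
plan((476,49.5,215,51.8))"
```

```text
now [600.5 206.4 209.7] a 141.8 t 30.1 gap 0.0429 F [-0.7  0.5 -0.7] g 0.0
(476, 49.5, 215, 51.8) -> [1, -200, -7] [0.01, -0.0, 1.57]
```

apply_moves(
  rows=[
    {"xyz":[1,-200,-7],"turn":[0,0.01,1.57],"grip":0.5},
    {"xyz":[1,-200,-7],"turn":[0,0.01,1.57],"grip":0.5},
    {"xyz":[1,-200,-7],"turn":[0,0.01,1.57],"grip":0.5},
    {"xyz":[1,-200,-7],"turn":[0,0.01,1.57],"grip":0.5},
    {"xyz":[1,-200,-7],"turn":[0,0.01,1.57],"grip":0.5},
    {"xyz":[1,-200,-7],"turn":[0,0.01,1.57],"grip":0.5},
    {"xyz":[1,-200,-7],"turn":[0,0.01,1.57],"grip":0.5},
    {"xyz":[1,-200,-7],"turn":[0,0.01,1.57],"grip":0.5},
    {"xyz":[1,-200,-7],"turn":[0,0.01,1.57],"grip":0.5},
    {"xyz":[1,-200,-7],"turn":[0,0.01,1.57],"grip":0.5},
    {"xyz":[1,-200,-7],"turn":[0,0.01,1.57],"grip":0.5},
    {"xyz":[1,-200,-7],"turn":[0,0.01,1.57],"grip":0.5},
  ],
)

```text
clock: 31.15
tcp_pos: [0.4737, 0.0496, 0.2123]
orientation: [-0.004, 0.885, 0.466, 0.003]
wrist_force: [-0.9, 0.4, 0.1]
finger_gap: 0.0429
grip_force: 0.0
```

apply_moves(
  rows=[
    {"xyz":[0,0,0],"turn":[0,0,0],"grip":0.5},
    {"xyz":[0,0,0],"turn":[0,0,0],"grip":0.5},
    {"xyz":[0,0,0],"turn":[0,0,0],"grip":0.5},
  ],
)

```text
clock: 31.4
tcp_pos: [0.4743, 0.0496, 0.2132]
orientation: [-0.004, 0.883, 0.47, 0.004]
wrist_force: [-0.3, -0.3, 1.1]
finger_gap: 0.0427
grip_force: 0.0
```

Run:
```python
from h import *
plan((476,49.5,135,51.8),(476,49.5,94,51.8))
d=cam('top','top5.png');P=cloud(d);hsv=cv2.cvtColor(d['color'],cv2.COLOR_BGR2HSV)
m=(hsv[...,1]<80)&(hsv[...,2]>100)&slab(d,P,.12,.145)&(np.hypot(P[...,0]-.5527,P[...,1]-.1475)<.15)
for q in blobs(d,m,.13,60): print(q[0],rect(q[2]))
held(d)
```

```text
now [474.3  49.6 213.2] a 56.0 t 31.4 gap 0.0427 F [-0.3 -0.3  1.1] g 0.0
(476, 49.5, 135, 51.8) -> [0, 2, 78] [-0.0, -0.01, 0.07]
(476, 49.5, 94, 51.8) -> [0, 2, 119] [-0.0, -0.01, 0.07]
514 [600.2 208.8 109.5  39.3 -37.6]
310 [598.1  88.3  72.2  39.6  20.7]
75 [ 4.867e+02  2.084e+02  3.970e+01  1.420e+01 -4.000e-01]
blue 82 z 0.1688 [ 721.8 -212.8   26.1   25.3   -2.8]
blue 606 z 0.1582 [ 608.7 -341.3  108.8   41.8   13.1]
```

View pics/top5.png

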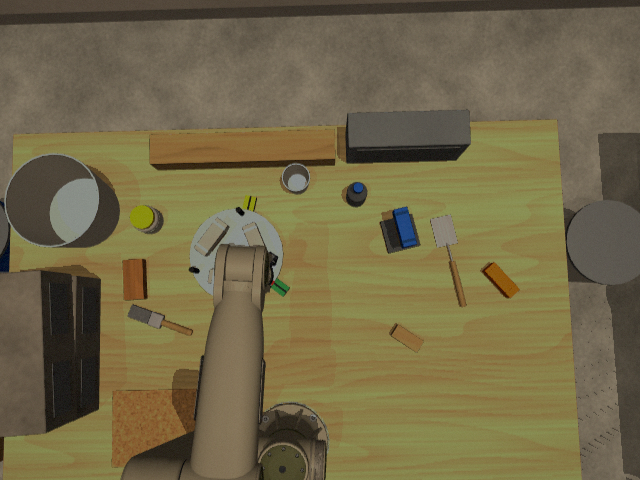

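All three castings lie on their battens; pegs at (239,210) and (194,269) show the wheel hasn't moved. Blue is still on the ledge. Now I cage the red peg.

apply_moves(
  rows=[
    {"xyz":[0,2,0],"turn":[0,-0.01,0.07],"grip":0.5},
    {"xyz":[0,2,40],"turn":[0,-0.01,0.07],"grip":0.5},
    {"xyz":[0,2,78],"turn":[0,-0.01,0.07],"grip":0.5},
    {"xyz":[0,2,105],"turn":[0,-0.01,0.07],"grip":0.5},
    {"xyz":[0,2,119],"turn":[0,-0.01,0.07],"grip":0.5},
    {"xyz":[0,2,119],"turn":[0,-0.01,0.07],"grip":0.28},
    {"xyz":[0,2,119],"turn":[0,-0.01,0.07],"grip":0.28},
    {"xyz":[0,2,119],"turn":[0,-0.01,0.07],"grip":0.28},
    {"xyz":[0,2,119],"turn":[0,-0.01,0.07],"grip":0.28},
  ],
  force=20,
)

```text
clock: 32.2
tcp_pos: [0.4784, 0.0496, 0.0967]
orientation: [-0.001, 0.899, 0.437, 0.001]
wrist_force: [1.4, -0.5, 0.7]
finger_gap: 0.024
grip_force: 0.0
```

```bash
cat >> h.py <<'E'
def arc(*ph):
    c=np.array([552.7,147.5])
    plan(*[(*(c+125*np.array([np.cos(np.radians(f)),np.sin(np.radians(f))])).round(1).tolist(),94,f-180) for f in ph])
E
python3 -c "
from h import *
arc(234,237,240,244,248,252,256,260,264,268,272,276)"
```

```text
now [478.4  49.6  96.7] a 51.9 t 32.2 gap 0.024 F [ 1.4 -0.5  0.7] g 0.0
(479.2, 46.4, 94, 54) -> [-2, 3, 3] [0.0, -0.0, -0.04]
(484.6, 42.7, 94, 57) -> [-2, 9, 3] [0.0, -0.0, -0.09]
(490.2, 39.2, 94, 60) -> [-1, 16, 3] [0.0, -0.0, -0.14]
(497.9, 35.2, 94, 64) -> [1, 24, 3] [0.0, -0.0, -0.21]
(505.9, 31.6, 94, 68) -> [3, 33, 3] [0.0, -0.0, -0.28]
(514.1, 28.6, 94, 72) -> [6, 41, 3] [0.0, -0.0, -0.35]
(522.5, 26.2, 94, 76) -> [9, 49, 3] [0.0, -0.0, -0.42]
(531.0, 24.4, 94, 80) -> [13, 57, 3] [0.0, -0.0, -0.49]
(539.6, 23.2, 94, 84) -> [17, 64, 3] [0.0, -0.0, -0.56]
(548.3, 22.6, 94, 88) -> [22, 72, 3] [0.0, -0.0, -0.63]
(557.1, 22.6, 94, 92) -> [27, 79, 3] [0.0, -0.0, -0.7]
(565.8, 23.2, 94, 96) -> [33, 85, 3] [0.0, -0.0, -0.77]
```

apply_moves(
  rows=[
    {"xyz":[-1,3,0],"turn":[0,0,-0.04],"grip":0.28},
    {"xyz":[-1,9,0],"turn":[0,0,-0.09],"grip":0.28},
    {"xyz":[-1,16,0],"turn":[0,0,-0.14],"grip":0.28},
    {"xyz":[1,24,0],"turn":[0,0,-0.21],"grip":0.28},
    {"xyz":[3,33,0],"turn":[0,0,-0.28],"grip":0.28},
    {"xyz":[6,41,0],"turn":[0,0,-0.35],"grip":0.28},
    {"xyz":[9,49,0],"turn":[0,0,-0.42],"grip":0.28},
    {"xyz":[13,57,0],"turn":[0,0,-0.49],"grip":0.28},
    {"xyz":[17,64,0],"turn":[0,0,-0.56],"grip":0.28},
    {"xyz":[21,69,0],"turn":[0,0,-0.61],"grip":0.28},
    {"xyz":[24,74,0],"turn":[0,0,-0.65],"grip":0.28},
    {"xyz":[26,78,0],"turn":[0,0,-0.69],"grip":0.28},
  ],
)

```text
clock: 33.2
tcp_pos: [0.5556, 0.0219, 0.0964]
orientation: [-0.001, 0.698, 0.716, 0.001]
wrist_force: [-1.0, 0.5, -0.5]
finger_gap: 0.0237
grip_force: 0.4
```

```bash
python3 -c "
from h import *
arc(294,297,301,305,309,313,317,321,325,328,330,332)"
```

```text
now [555.6  21.9  96.4] a 91.5 t 33.2 gap 0.0237 F [-1.   0.5 -0.5] g 0.39253433234989643
(603.5, 33.3, 94, 114) -> [10, 48, 2] [0.0, -0.0, -0.39]
(609.4, 36.1, 94, 117) -> [13, 54, 2] [0.0, -0.0, -0.44]
(617.1, 40.4, 94, 121) -> [17, 62, 2] [0.0, -0.0, -0.51]
(624.4, 45.1, 94, 125) -> [21, 69, 2] [0.0, -0.0, -0.58]
(631.4, 50.4, 94, 129) -> [26, 77, 3] [0.0, -0.0, -0.65]
(637.9, 56.1, 94, 133) -> [32, 83, 3] [0.0, -0.0, -0.72]
(644.1, 62.3, 94, 137) -> [38, 90, 3] [0.0, -0.0, -0.79]
(649.8, 68.8, 94, 141) -> [44, 95, 3] [0.0, -0.0, -0.86]
(655.1, 75.8, 94, 145) -> [51, 101, 3] [0.0, -0.0, -0.93]
(658.7, 81.3, 94, 148) -> [57, 105, 3] [0.0, -0.0, -0.99]
(661.0, 85.0, 94, 150) -> [60, 107, 3] [0.0, -0.0, -1.02]
(663.1, 88.8, 94, 152) -> [64, 109, 3] [0.0, -0.0, -1.06]
```

apply_moves(
  rows=[
    {"xyz":[0,4,0],"turn":[0,0,-0.03],"grip":0.28},
    {"xyz":[0,11,0],"turn":[0,0,-0.09],"grip":0.28},
    {"xyz":[2,20,0],"turn":[0,0,-0.16],"grip":0.28},
    {"xyz":[3,28,0],"turn":[0,0,-0.23],"grip":0.28},
    {"xyz":[6,37,0],"turn":[0,0,-0.3],"grip":0.28},
    {"xyz":[9,45,0],"turn":[0,0,-0.37],"grip":0.28},
    {"xyz":[12,53,0],"turn":[0,0,-0.44],"grip":0.28},
    {"xyz":[16,61,0],"turn":[0,0,-0.51],"grip":0.28},
    {"xyz":[20,68,0],"turn":[0,0,-0.58],"grip":0.28},
    {"xyz":[24,74,0],"turn":[0,0,-0.63],"grip":0.28},
    {"xyz":[27,77,0],"turn":[0,0,-0.66],"grip":0.28},
    {"xyz":[29,80,0],"turn":[0,0,-0.7],"grip":0.28},
  ],
)

```text
clock: 34.2
tcp_pos: [0.6345, 0.053, 0.0962]
orientation: [-0.0, 0.41, 0.912, 0.001]
wrist_force: [-0.7, 0.1, 0.9]
finger_gap: 0.024
grip_force: 0.6
```

```bash
python3 -c "
from h import *
arc(313,316,320,324,328,332,336,340,343,345,346.4)"
```

```text
now [634.5  53.   96.2] a 131.6 t 34.2 gap 0.024 F [-0.7  0.1  0.9] g 0.561828687787056
(637.9, 56.1, 94, 133) -> [0, 5, 2] [0.0, -0.0, -0.02]
(642.6, 60.7, 94, 136) -> [0, 11, 2] [0.0, -0.0, -0.08]
(648.5, 67.2, 94, 140) -> [1, 20, 2] [0.0, -0.0, -0.15]
(653.8, 74.0, 94, 144) -> [3, 28, 2] [0.0, -0.0, -0.22]
(658.7, 81.3, 94, 148) -> [5, 37, 2] [0.0, -0.0, -0.29]
(663.1, 88.8, 94, 152) -> [8, 45, 2] [0.0, -0.0, -0.36]
(666.9, 96.7, 94, 156) -> [11, 53, 2] [0.0, -0.0, -0.43]
(670.2, 104.7, 94, 160) -> [15, 61, 2] [0.0, -0.0, -0.5]
(672.2, 111.0, 94, 163) -> [18, 67, 2] [0.0, -0.0, -0.55]
(673.4, 115.1, 94, 165) -> [21, 70, 2] [0.0, -0.0, -0.58]
(674.2, 118.1, 94, 166.39999999999998) -> [22, 73, 2] [0.0, -0.0, -0.61]
```

apply_moves(
  rows=[
    {"xyz":[0,5,0],"turn":[0,0,-0.02],"grip":0.28},
    {"xyz":[0,11,0],"turn":[0,0,-0.08],"grip":0.28},
    {"xyz":[1,20,0],"turn":[0,0,-0.15],"grip":0.28},
    {"xyz":[3,28,0],"turn":[0,0,-0.22],"grip":0.28},
    {"xyz":[5,37,0],"turn":[0,0,-0.29],"grip":0.28},
    {"xyz":[8,45,0],"turn":[0,0,-0.36],"grip":0.28},
    {"xyz":[11,53,0],"turn":[0,0,-0.43],"grip":0.28},
    {"xyz":[15,61,0],"turn":[0,0,-0.5],"grip":0.28},
    {"xyz":[18,67,0],"turn":[0,0,-0.55],"grip":0.28},
    {"xyz":[21,70,0],"turn":[0,0,-0.58],"grip":0.28},
    {"xyz":[22,73,0],"turn":[0,0,-0.61],"grip":0.28},
    {"xyz":[22,73,0],"turn":[0,0,-0.61],"grip":0.28},
  ],
)

```text
clock: 35.2
tcp_pos: [0.6741, 0.1183, 0.0954]
orientation: [-0.0, 0.118, 0.993, 0.001]
wrist_force: [0.2, 0.1, 0.3]
finger_gap: 0.0238
grip_force: 0.0
```

apply_moves(
  rows=[
    {"xyz":[0,0,0],"turn":[0,0,0],"grip":0.24},
    {"xyz":[0,0,0],"turn":[0,0,0],"grip":0.2},
    {"xyz":[0,0,0],"turn":[0,0,0],"grip":0.15},
    {"xyz":[0,0,0],"turn":[0,0,0],"grip":0.15},
    {"xyz":[0,0,0],"turn":[0,0,0],"grip":0.15},
    {"xyz":[0,0,0],"turn":[0,0,0],"grip":0.15},
  ],
)

```text
clock: 35.7
tcp_pos: [0.6739, 0.1175, 0.0953]
orientation: [-0.001, 0.118, 0.993, 0.001]
wrist_force: [-0.8, -0.4, 2.2]
finger_gap: 0.0149
grip_force: 20.2
```

```bash
python3 -c "
from h import *
arc(346.6)"
```

```text
now [673.9 117.5  95.3] a 166.4 t 35.7 gap 0.0149 F [-0.8 -0.4  2.2] g 20.240173637866974
(674.3, 118.5, 94, 166.60000000000002) -> [0, 1, 1] [0.0, -0.0, -0.0]
```

apply_moves(
  rows=[
    {"xyz":[0,0,0],"turn":[0,0,0],"grip":0.3},
    {"xyz":[0,0,0],"turn":[0,0,0],"grip":0.45},
    {"xyz":[0,0,0],"turn":[0,0,0],"grip":0.5},
    {"xyz":[0,0,-30],"turn":[0,0,0],"grip":0.5},
    {"xyz":[0,0,-65],"turn":[0,0,0],"grip":0.5},
    {"xyz":[0,0,-110],"turn":[0,0,0],"grip":0.5},
    {"xyz":[0,0,-135],"turn":[0,0,0],"grip":0.5},
    {"xyz":[280,-260,-140],"turn":[0,0,0],"grip":0.5},
    {"xyz":[280,-260,-140],"turn":[0,0,0],"grip":0.5},
    {"xyz":[280,-260,-140],"turn":[0,0,0],"grip":0.5},
    {"xyz":[280,-260,-140],"turn":[0,0,0],"grip":0.5},
    {"xyz":[280,-260,-140],"turn":[0,0,0],"grip":0.5},
  ],
)

```text
clock: 36.7
tcp_pos: [0.4905, 0.0149, 0.2325]
orientation: [-0.001, 0.118, 0.993, 0.001]
wrist_force: [0.1, -1.7, 0.3]
finger_gap: 0.0425
grip_force: 0.0
```

apply_moves(
  rows=[
    {"xyz":[80,-150,0],"turn":[0,0,0],"grip":0.5},
    {"xyz":[80,-150,0],"turn":[0,0,0],"grip":0.5},
    {"xyz":[80,-150,0],"turn":[0,0,0],"grip":0.5},
    {"xyz":[80,-150,0],"turn":[0,0,0],"grip":0.5},
    {"xyz":[80,-150,0],"turn":[0,0,0],"grip":0.5},
    {"xyz":[80,-150,0],"turn":[0,0,0],"grip":0.5},
    {"xyz":[80,-150,0],"turn":[0,0,0],"grip":0.5},
  ],
)

```text
clock: 37.28
tcp_pos: [0.3796, -0.1119, 0.233]
orientation: [-0.0, 0.119, 0.993, 0.001]
wrist_force: [0.4, -0.0, -0.0]
finger_gap: 0.0427
grip_force: 0.0
```

Run:
```python
from h import *
d=cam('top','top6.png');P=cloud(d);hsv=cv2.cvtColor(d['color'],cv2.COLOR_BGR2HSV);H,S,V=[hsv[...,i].astype(int) for i in range(3)]
ax=np.array([552.7,147.5]);nr=np.hypot(P[...,0]-.5527,P[...,1]-.1475)<.2
m=(S<80)&(V>100)&slab(d,P,.12,.145,nr)
for q in blobs(d,m,.13,60):
    r=rect(q[2]);v=r[:2]-ax;print(q[0],r,'r',np.hypot(*v).round(1),'phi',np.degrees(np.arctan2(v[1],v[0])).round(1))
for n,mm,z in(('redtop',((H<6)|(H>174))&(S>150)&nr&(P[...,2]>.1),.125),('blk',(V<50)&slab(d,P,.11,.14,nr),.125),('yel',(H>24)&(H<34)&(S>190)&nr,.022)):
    for q in blobs(d,mm,z,12):
        v=q[2].mean(0)*1000-ax;print(n,q[0],np.hypot(*v).round(1),np.degrees(np.arctan2(v[1],v[0])).round(1))
held(d);d=cam('side')
cv2.imwrite('pics/side6.png',cv2.resize(d['color'][130:370,200:520],None,fx=2,fy=2));plan()
```

```text
511 [602.4 203.1 109.7  39.4 -43.3] r 74.6 phi 48.2
514 [572.8  77.  108.6  40.3  15.5] r 73.3 phi -74.1
532 [478.6 166.2 108.4  40.3  76.8] r 76.4 phi 165.8
redtop 26 123.3 -14.5
blk 23 123.6 106.4
blk 21 125.1 -133.7
yel 59 165.1 -9.6
yel 68 164.2 -16.6
blue 81 z 0.1685 [ 721.3 -212.9   25.3   25.   -89.9]
blue 606 z 0.1588 [ 608.8 -341.4  108.4   41.5   13.1]
now [ 380.2 -111.   232.8] a 166.5 t 37.4 gap 0.0429 F [-0.  -0.3 -0.1] g 0.0
```

View pics/side6.png

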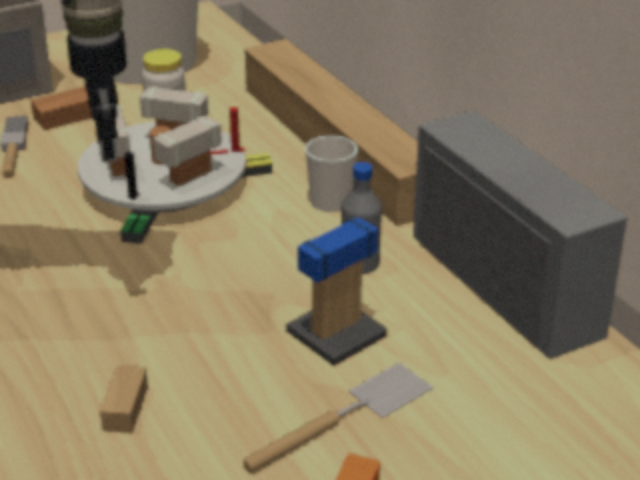

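View pics/top6.png

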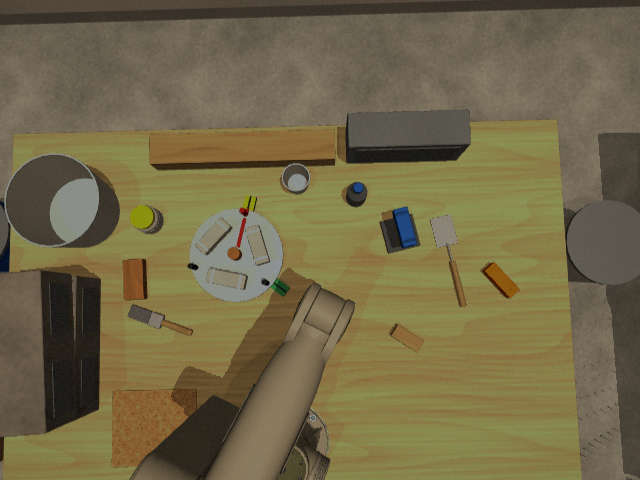

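The top view has the red line ending on the yellow tab near (248,206), with all three white bars on their battens. The blue bar is on the ledge at (404,228), and the arm is clear of everything.

```bash
python3 -c "
from h import *
print(ticket.hand_in())"
```

```text
the job is handed in; nothing more can be done
None
```

The job is handed in, though `hand_in()` returned no verdict; my last camera check showed the pointer at the yellow mark (within about 2 mm), all three white castings on their battens, the blue one on the ledge and the arm clear.

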